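# Sort the tea corner and hold the label clip open

## Task

Sort the two stray things by type: of the two clear tubs with label cards, the drink sachet goes into the one with sachets and the bottle opener into the one with the teaspoon. Then take the white spring clip off its wooden stand, squeeze it open and hold it gaping over the top edge of the sachet tub's upright label card, one jaw on either side and neither touching the card, so that I can slip a new label in; finish while still holding it open there, hanging from your grip alone. Leave the shaker and the tall tumbler beside the tubs standing where they are.

Things in the scene. Friction and masses are not known exactly. Their poses are not given: they have to be found in the camera images.
- sachet_center (a point): centre of the stray drink sachet, a stiff flat reddish packet 30 x 75 x 9 mm lying flat on the worktop; its long axis is y, its 30 mm width x, z up. Loose, about 12 g
- sachet: the same sachet; origin at the centre of its underside
- opener_grip (a point): point in the handle of the stray bottle opener, near its centre of mass, 9.5 mm up; it lies flat, 174 mm long along x, loose, about 80 g. The off-white handle (24 mm wide along y, 19 mm high) runs from 67 mm on the -x side of this point to 38 mm on the +x side; the flat metal head (41 mm wide, 5 mm high) ends 107 mm on the +x side
- opener: the same opener; origin at the middle of its length, on its underside (20 mm along +x from the grip point). Behind it and the clip's stand (away from the robot) is a fixed dish basin, rim 113 mm high, front at world x = 0.47, right side at y = -0.105
- sachet_tub_in (a point): centre of the inner floor (2 mm above the worktop) of the clear open tub for sachets; two sachets lie stuck down in its +x half. Outside 245 mm along x, 130 mm along y, walls 64 mm high and about 3 mm thick, inside 228 x 114 mm. Fixed. Its label card stands outside its -x end wall
- sachet_tub: the same tub; origin at the centre of its underside
- utensil_tub_in (a point): centre of the inner floor (2 mm above the worktop) of the second, equal clear tub (245 x 130 x 64 mm, long axis x, inside 228 x 114 mm, fixed), for utensils: a teaspoon (137 mm, lying along x) lies stuck down in it on the -y side. It has an equal label card outside its -x end wall
- sachet_label_top (a point): middle of the top edge of the sachet tub's label card, 118 mm above the worktop. The blank paper-white card stands upright, 2 mm thick along x, 70 mm wide along y, fixed; it rises 54 mm above the tub's rim. z up; axes parallel to the tub's; the tub lies on the +x side, its rim begins 5 mm from the card
- sachet_label: the same card with its aluminium sleeve (84 mm wide along y, 9 mm along x, up to 58 mm above the worktop); origin equals the tub's origin
- clip_rail: parking stand of the clip: wooden block 44 (x) x 66 (y) mm, 60 mm high, on a foot 60 x 80 mm, 12 mm high, with an upright aluminium strip on top, 3 mm thick (x), 56 mm long (y), its top 87 mm above the worktop. Origin at the centre of its underside; fixed
- clip: white plastic spring clip, 92 mm high, 24 mm wide (y), about 50 g, loose, standing jaws down astride the strip of its wooden stand, jaw tips 60 mm above the worktop. Pivot along y, 45 mm up; jaws below it, two tails above that lean out to 40 mm over all at the top. Squeezing the tails along x spreads the jaws along x. Origin between the jaw tips; this body is the -x arm, which turns by half the opening, so it tilts as the clip opens
- clip_grip (a point): where to squeeze the clip: midway between the tails, 78 mm above the jaw tips; axes as clip. Fully squeezed, the tails stand parallel, about 20 mm over all, against a stop
- jaw_a (a point): lower inner tip of the jaw on the clip's -x side
- jaw_b (a point): lower inner tip of the jaw on the clip's +x side (on the other arm)
- clip_arm (a joint): opening of the clip in rad: 0 as it stands on its stand (jaws parallel, 3 mm apart), grows as the tails are squeezed, stop at 0.45 (jaw tips 23 mm apart). Squeezing takes about 4 N to start and 10 N to open fully; let go, it springs shut
- shaker: bystander: shaker, 44 mm wide, 90 mm high; origin at the centre of its underside
- tumbler: bystander: clear tall tumbler, 65 mm wide, 118 mm high; origin at the centre of its underside
Not all that is in view belongs to the job. Several things have the shape of the clip; the one meant has the colours described above.

How it is judged (in metres and radians):
On the way, in this order (a step that is already met when the one before it is completed fails the run):
1. the stray sachet lies in the sachet tub and the bottle opener in the utensil tub, both let go (x of sachet_center in the frame of sachet_tub_in between -0.114 and 0.114 m and y of sachet_center in the frame of sachet_tub_in between -0.057 and 0.057 m and z of sachet_center in the frame of sachet_tub_in between -0.003 and 0.045 m and x of opener_grip in the frame of utensil_tub_in between -0.114 and 0.114 m and y of opener_grip in the frame of utensil_tub_in between -0.057 and 0.057 m and z of opener_grip in the frame of utensil_tub_in between -0.003 and 0.045 m and contact force between the fingers and sachet below 0.1 N and contact force between the fingers and opener below 0.1 N and linear speed of each of sachet, opener below 0.03 m/s), for 0.2 s.
2. the clip is squeezed open and lifted off its stand (value of joint clip_arm above 0.2 rad and height (world z) of each of jaw_a, jaw_b above 0.095 m and contact force between the fingers and clip above 2 N and contact force between clip and clip_rail below 0.1 N), for 0.1 s.
At the end, for the whole second after the job is handed in: Sachet and opener rest let go in their tubs (under 45 mm above the floor). The fingers hold the clip still, open over 0.25 rad, a jaw tip on each side of the sachet tub's card, 8 mm or more below its top edge, within 35 mm of its middle, pressing on card and tub with under 0.5 N (all of step 1 and ((x of jaw_a in the frame of sachet_label_top below -0.002 m and x of jaw_b in the frame of sachet_label_top above 0.002 m) or (x of jaw_b in the frame of sachet_label_top below -0.002 m and x of jaw_a in the frame of sachet_label_top above 0.002 m)) and z of each of jaw_a, jaw_b in the frame of sachet_label_top below -0.008 m and y of jaw_a in the frame of sachet_label_top between -0.035 and 0.035 m and y of jaw_b in the frame of sachet_label_top between -0.035 and 0.035 m and value of joint clip_arm above 0.25 rad and contact force between the fingers and clip above 2 N and contact force between clip and sachet_label below 0.5 N and contact force between clip and sachet_tub below 0.5 N and linear speed of clip below 0.03 m/s); the arm keeps its last pose, push and grip.
It fails at once if a bystander (shaker or tumbler) is moved more than 30 mm or tipped over (distance of any of shaker, tumbler from where it was at the start of the episode above 0.03 m or angle between any of shaker, tumbler's own z axis and vertical above 0.5 rad).
It also fails if it takes over 72 s, if anything falls off the work surface, if the arm or the gripper's body presses on something with over 40 N, if the wrist force passes 120 N, or if a joint passes its speed limit or range.

## Robot

A 7-joint arm with a two-finger parallel gripper is mounted at the origin on a cart in front of the work surface, level with it; the furniture and walls round the work are solid. World frame = base frame: x ahead of the robot, y to its left, z up, the work surface at z = 0. Lengths are in m, angles in degrees, forces in N, time in s.
With the tool pointing down it reaches from about 0.4 to 0.875 m from the base axis. Payload 19.3 kg.
Tool frame: the origin (TCP) lies at the very end of the fingers, on their centre line; the grasp point (between the pads) lies 19 mm behind it (r.grip_depth is the y of the grasp point in the tool frame, in m); y points along the fingers, z is the direction in which the jaws open and shut, and the axes are right-handed (so a half turn about y gives the same grasp; the last joint's range is limited). The gripper opens to 85 mm and grips with 20 to 120 N. Pads are 22 mm wide; open, the fingers measure 114 mm over their backs; the gripper's body (76 mm by 85 mm) begins 54 mm behind the grasp point. The pads swing forward as they close: fully open they stand 13 mm farther back than shut.
Start: joints at [-72.548, 29.874, -2.08, 91.645, 1.215, 58.505, -6.463], TCP at [0.229, 0.582, 0.196] pointing down, gripper open.
Joint ranges: [-166.77, 166.77], [-17.47, 122.26], [-85.68, 81.53], [9.62, 139.38], [-72.42, 252.41], [9.2, 110.78], [-144.41, 144.41]. Speed limits (degrees/s): [108.29, 108.29, 136.94, 136.94, 172.46, 172.46, 172.46].

## Interface

Orientations are given as [roll, pitch, yaw] about the fixed x, y, z axes, in that order (R = Rz(yaw) Ry(pitch) Rx(roll)).
In Python, from workcell import r, cams gives the robot as it stands.
- The arm moves only by the tool drive_tool, never from a script. Its argument "targets" is text: rows parted by semicolons, each of 7 numbers parted by spaces: the shift along the world's x, y, z in mm, then the turn, a rotation vector about the world's x, y, z in rad, then the opening, from -1 (shut) to 1 (fully open). A call has 1 to 20 rows; each row is the pose to reach, as a shift and turn from the pose commanded when the call began; what a row does not reach only later rows make up. A row lasts 1/12 s, in which the tool goes at most 41.7 mm and 7.16 degrees, less where a joint would pass 70% of its speed; a pose out of reach is approached as far as the arm can. A call with a gripper value outside its range is refused whole. The fingers move at their own pace and stop on an object; the grip force is fixed at half the most. Time passes only in rows, so rows that repeat a pose let the fingers close. It gives the time, the measured TCP pose, the force and the opening at its end, in the units of the state.
- r.sense(): the state, without advancing time (a new reading comes with each control period).
- cams.grab_frame(name): name is "side" or "top" or "wrist"; returns the picture (420x560x3 uint8, red, green, blue); there is no depth.
- cams.camera_info(name): a dict with "fx", "fy", "cx", "cy" (pixels), "k1" (the pictures are not rectified: a ray, as slopes to the right and down, at radius r is drawn at 1 + k1 r^2 times it, then the intrinsics apply), "R" (3x3) and "t" (3): a world point X has camera coordinates R X + t. Camera axes: x right, y down, z forward; pixel columns grow to the right and rows downward; lengths in m; the calibration is good to about 2 mm. A picture is of the moment at which its call begins: read the wrist's pose just before it. camera_info takes no time and is no camera call; for the wrist camera it gives the pose at the moment of the call.
- r.sign_off(): hands the job in, once; it reports no verdict.
The state is a dict: "t": time; "joint_pos": joint angles; "qd": joint speeds; "tau": joint torques, N m; "tcp_pos": TCP position; "orientation": TCP orientation; "contact_force": force on the tool from outside, world axes, zero at the start; "torque": the same for the moment, N m; "gripper_width": finger opening in m.
Only numpy, scipy, OpenCV 4.12 (cv2) and the standard library are available. Lean on these libraries where they do the work, as an engineer would, in place of code of your own. Each camera call takes 0.05 s, during which the arm holds its last target.

## Working session

There is one attempt and no reset: what is moved stays moved. The work goes in short steps, Python scripts to look and compute and a tool call to move; the robot and the scene stay as the last step left them, time stands still between calls to the robot, and variables do not carry over. Pictures are saved under pics/ and viewed, and the job is handed in when it is done.

Besides the shell and the picture viewer there is one more tool, called after "Emit:" as name(argument=value, ...) on one line, values as JSON. drive_tool: Moves the arm, as the interface text tells. Its arguments: {"type":"object","properties":{"targets":{"type":"string"}},"required":["targets"]}

```bash
ls; mkdir -p pics
python3 - <<'E'
from workcell import r,cams
import cv2,numpy as np
print(r.sense(), r.grip_depth)
for n in ["side","top","wrist"]:
    i=cams.camera_info(n); print(n,i)
    cv2.imwrite(f"pics/{n}0.png",cams.grab_frame(n)[:,:,::-1])
E
```

```text
pics
{'t': 0.0, 'joint_pos': array([-72.54710904,  29.90942018,  -2.08072296,  91.67250714,
         1.21440186,  58.50602772,  -6.46123016]), 'qd': array([ 0.08046907, -0.12866392,  0.11960193, -0.02871263, -0.00859082,
        0.09479901,  0.07901785]), 'tau': array([ 8.08545283e-04, -9.27110481e+01,  1.98025323e+00, -3.69936061e+01,
        1.78530923e-02,  8.23671377e-03, -4.82720100e-05]), 'tcp_pos': array([0.22871444, 0.58124222, 0.19513099]), 'orientation': array([-9.00657271e+01, -4.85034975e-03, -2.14746446e+01]), 'contact_force': array([ 0.56964618, -1.27787281,  0.02576057]), 'torque': array([-0.01631447,  0.00510708,  0.00212   ]), 'gripper_width': 0.0854504439631684} -0.0187
side {'fx': 481.95797464791343, 'fy': 481.95797464791343, 'cx': 277.54265584742905, 'cy': 210.00654157801048, 'k1': 0.041276151803516216, 'R': array([[ 0.93415503, -0.3568399 ,  0.00443394],
       [-0.19028229, -0.5085656 , -0.83973429],
       [ 0.30190565,  0.78359832, -0.54297943]]), 't': array([-0.54489435,  0.1214292 ,  1.48667746])}
top {'fx': 478.1962053674271, 'fy': 478.1962053674271, 'cx': 286.604008249979, 'cy': 210.64620126571657, 'k1': 0.017447195473507236, 'R': array([[-0.01216038, -0.99979458, -0.01621518],
       [-0.99256036,  0.01403389, -0.12094209],
       [ 0.1211448 ,  0.01462384, -0.99252712]]), 't': array([-0.12890347,  0.5411444 ,  1.40318485])}
wrist {'fx': 317.6394027482983, 'fy': 317.6394027482983, 'cx': 270.2715087074576, 'cy': 211.2124741400194, 'k1': -0.04170601599600316, 'R': array([[ 3.64922900e-01,  9.31037487e-01, -6.88398071e-04],
       [ 8.97251013e-01, -3.51482621e-01,  2.67208885e-01],
       [ 2.48539528e-01, -9.81283070e-02, -9.63638386e-01]]), 't': array([-0.62569526, -0.03662716,  0.37836988])}
```

View pics/side0.png

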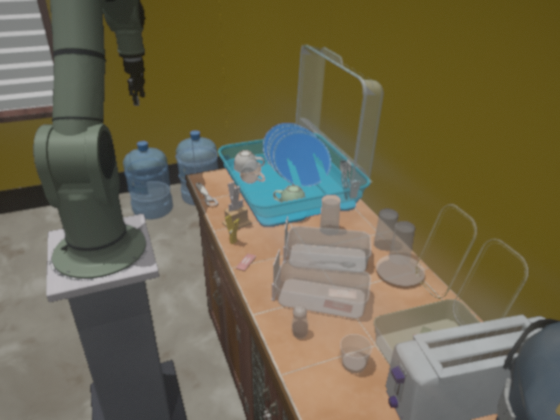

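View pics/top0.png

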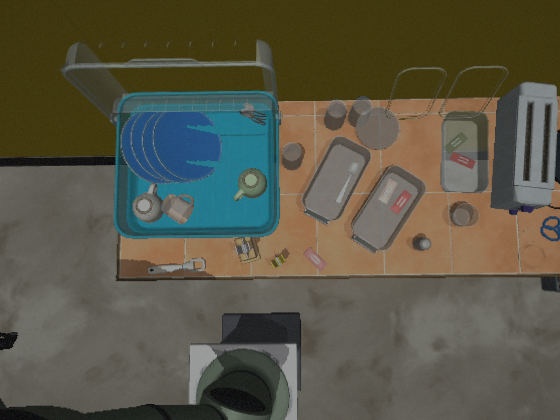

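View pics/wrist0.png

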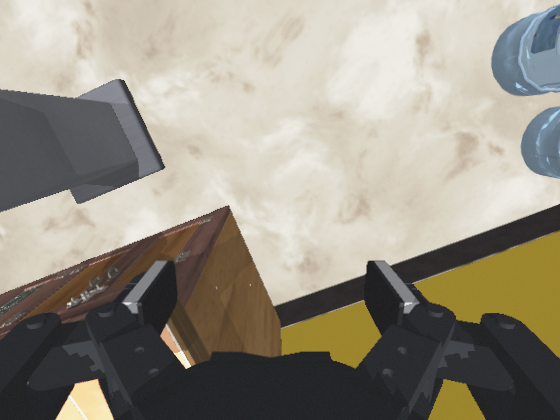

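```bash
cat > h.py <<'E'
import numpy as np,cv2
from workcell import r,cams
def ray(n,u,v,info=None):
    i=info or cams.camera_info(n)
    K=np.array([[i['fx'],0,i['cx']],[0,i['fy'],i['cy']],[0,0,1]])
    p=cv2.undistortPoints(np.array([[[u,v]]],float),K,np.array([i['k1'],0,0,0,0]))[0,0]
    R=np.array(i['R']);t=np.array(i['t'])
    return -R.T@t, R.T@np.array([p[0],p[1],1.])
def plane(n,u,v,z,info=None):
    o,d=ray(n,u,v,info); return o+d*(z-o[2])/d[2]
def proj(n,X,info=None):
    i=info or cams.camera_info(n)
    K=np.array([[i['fx'],0,i['cx']],[0,i['fy'],i['cy']],[0,0,1]])
    R=np.array(i['R']);t=np.array(i['t'])
    return cv2.projectPoints(np.array([X],float),cv2.Rodrigues(R)[0],t,K,np.array([i['k1'],0,0,0,0]))[0][0,0]
def two(n1,u1,v1,n2,u2,v2,i1=None,i2=None):
    o1,d1=ray(n1,u1,v1,i1);o2,d2=ray(n2,u2,v2,i2)
    A=np.c_[d1,-d2];s=np.linalg.lstsq(A,o2-o1,rcond=None)[0]
    a=o1+d1*s[0];b=o2+d2*s[1];return (a+b)/2,np.linalg.norm(a-b)
E
python3 - <<'E'
import cv2
im=cv2.imread('pics/top0.png')
cv2.imwrite('pics/top0a.png',cv2.resize(im[220:285,130:330],None,fx=4,fy=4,interpolation=cv2.INTER_CUBIC))
cv2.imwrite('pics/top0b.png',cv2.resize(im[130:260,270:440],None,fx=4.5,fy=4.5,interpolation=cv2.INTER_CUBIC))
im=cv2.imread('pics/side0.png')
cv2.imwrite('pics/side0a.png',cv2.resize(im[160:360,190:400],None,fx=3,fy=3,interpolation=cv2.INTER_CUBIC))
E
```

```text
(no output)
```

View pics/top0a.png

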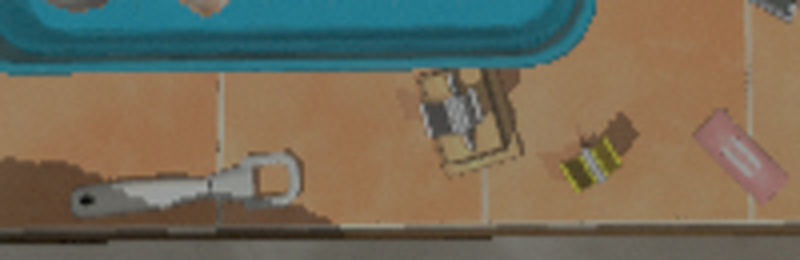

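View pics/top0b.png

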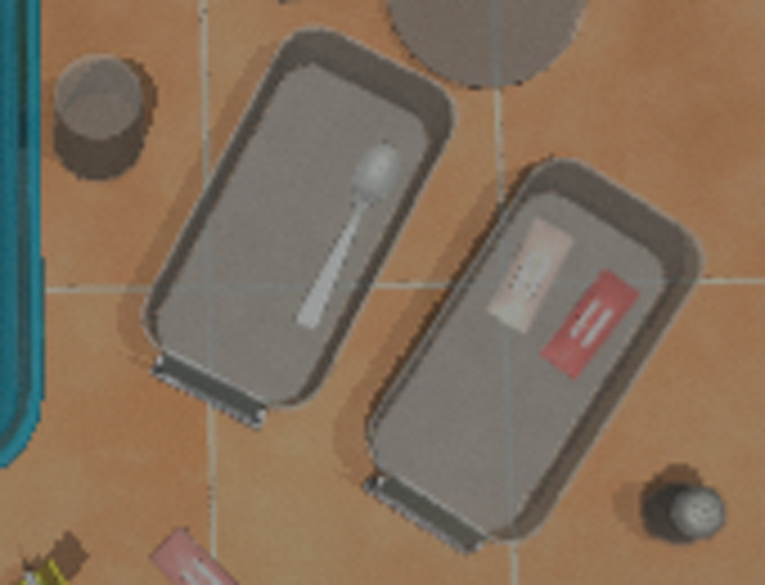

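View pics/side0a.png

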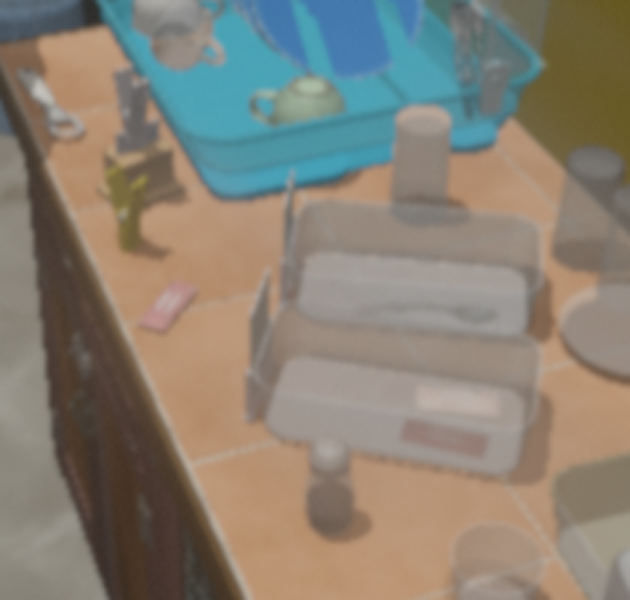

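Run:
```python
from h import *
A=lambda x,y:(130+x/4-.4,220+y/4-.4)
B=lambda x,y:(270+x/4.5-.4,130+y/4.5-.4)
S=lambda x,y:(190+x/3-.33,160+y/3-.33)
def T(l,p,z): print(l,np.round(plane('top',*p,z)*1000,1))
T('op butt top',A(75,200),.019);T('op butt low',A(71,202),.01)
T('handle end up',A(217,178),.015);T('handle end dn',A(217,203),.015)
T('head end',A(302,177),.005);T('head U',A(275,153),.005);T('head L',A(280,208),.005)
for p in [(722,108),(788,172),(764,206),(696,138)]: T('sachet',A(*p),.009)
for p in [(424,172),(437,175),(522,155),(497,68)]: T('stand',A(*p),.012)
for p in [(420,85),(432,138),(461,68),(482,120)]: T('clipTop',A(*p),.15)
for p in [(315,27),(453,105),(290,407),(147,320)]: T('ut rim',B(*p),.064)
for p in [(152,372),(160,355),(268,412),(258,425)]: T('ut card',B(*p),.118)
for p in [(560,160),(700,240),(510,543),(370,445)]: T('st rim',B(*p),.064)
for p in [(365,485),(375,475),(485,543),(470,553)]: T('st card118',B(*p),.118)
for p in [(365,485),(375,475),(485,543),(470,553)]: T('st sleeve58',B(*p),.058)
T('shaker top',B(698,512),.09);T('tumbler top',B(98,98),.118)
```

```text
op butt top [369.1 280.   19. ]
op butt low [367.7 285.7  10. ]
handle end up [384.1 174.8  15. ]
handle end dn [365.5 174.5  15. ]
head end [384.2 112.7   5. ]
head U [402.5 133.4   5. ]
head L [361.2 129.1   5. ]
sachet [ 431.9 -205.3    9. ]
sachet [ 383.3 -253.9    9. ]
sachet [ 358.2 -235.4    9. ]
sachet [ 409.6 -185.3    9. ]
stand [386.6  19.6  12. ]
stand [384.3   9.8  12. ]
stand [398.4 -54.2  12. ]
stand [464.1 -35.7  12. ]
clipTop [443.8   5.5 150. ]
clipTop [407.6  -2.7 150. ]
clipTop [455.  -22.6 150. ]
clipTop [419.4 -36.9 150. ]
ut rim [ 758.7 -297.3   64. ]
ut rim [ 704.4 -386.7   64. ]
ut rim [ 505.9 -274.7   64. ]
ut rim [ 564.2 -182.9   64. ]
ut card [ 523.6 -184.5  118. ]
ut card [ 534.3 -189.6  118. ]
ut card [ 497.5 -256.4  118. ]
ut card [ 489.4 -250.   118. ]
st rim [ 666.3 -455.4   64. ]
st rim [ 611.7 -544.2   64. ]
st rim [ 416.1 -413.7   64. ]
st rim [ 480.4 -325.8   64. ]
st card118 [ 451.1 -315.4  118. ]
st card118 [ 457.3 -321.8  118. ]
st card118 [ 414.3 -388.3  118. ]
st card118 [ 408.3 -378.9  118. ]
st sleeve58 [ 455.  -322.5   58. ]
st sleeve58 [ 461.4 -329.2   58. ]
st sleeve58 [ 416.5 -398.7   58. ]
st sleeve58 [ 410.2 -388.8   58. ]
shaker top [ 433.2 -527.5   90. ]
tumbler top [ 699.5 -153.   118. ]
```

Emit:
drive_tool(targets="146 -364 80 0 0 -1.1 1;146 -364 80 0 0 -1.1 1;146 -364 80 0 0 -1.1 1;146 -364 80 0 0 -1.1 1;146 -364 80 0 0 -1.1 1;146 -364 80 0 0 -1.1 1;146 -364 80 0 0 -1.1 1;146 -364 80 0 0 -1.1 1;146 -364 80 0 0 -1.1 1;146 -364 80 0 0 -1.1 1;146 -364 80 0 0 -1.1 1;146 -364 80 0 0 -1.1 1;146 -364 80 0 0 -1.1 1;146 -364 80 0 0 -1.1 1")

```text
t: 1.32
tcp_pos: [0.3743, 0.2184, 0.2754]
orientation: [-90.0, -0.0, -84.4]
contact_force: [-0.1, -0.5, 0.5]
gripper_width: 0.0852
```

```bash
cat > snap.py <<'E'
import sys,pickle
from h import *
n,tag=sys.argv[1:3]
s=r.sense();i=cams.camera_info(n);im=cams.grab_frame(n)
pickle.dump(i,open(f'pics/{tag}.pkl','wb'))
cv2.imwrite(f'pics/{tag}.png',im[:,:,::-1])
print(round(s['t'],2),s['tcp_pos'].round(4),s['orientation'].round(2),s['joint_pos'].round(1),s['contact_force'].round(1),round(s['gripper_width'],4))
E
python3 snap.py wrist w1
```

```text
1.32 [0.3743 0.2184 0.2754] [-9.003e+01 -2.000e-02 -8.441e+01] [-55.2   6.8  19.  113.4  -2.5  60.3 -29.5] [-0.1 -0.5  0.5] 0.0852
```

View pics/w1.png

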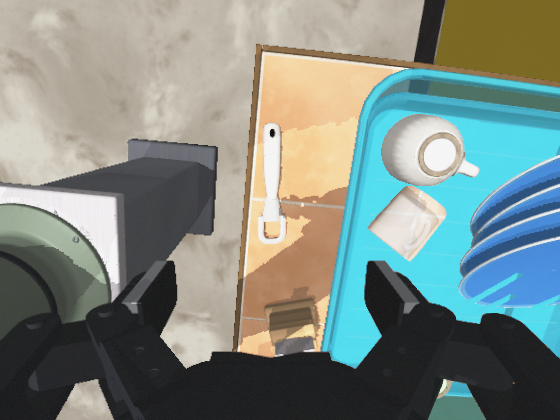

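Run:
```python
from h import *;import pickle
i=pickle.load(open('pics/w1.pkl','rb'));im=cv2.imread('pics/w1.png')
c=im[110:350,230:330];cv2.imwrite('pics/w1a.png',cv2.resize(c,None,fx=2.5,fy=2.5,interpolation=cv2.INTER_CUBIC))
hsv=cv2.cvtColor(im,cv2.COLOR_BGR2HSV);m=((hsv[...,1]<60)&(hsv[...,2]>170)).astype(np.uint8)
m[:, :255]=0;m[:,300:]=0;m[:115]=0;m[260:]=0
for y in range(120,250,8):
    xs=np.where(m[y])[0]
    if len(xs): 
        z=.012 if y<190 else .005
        print(y,xs.min(),xs.max(),plane('w',(xs.min()+xs.max())/2,y,z,i)[:2].round(4),np.round(1000*np.linalg.norm(plane('w',xs.max()+1,y,z,i)-plane('w',xs.min(),y,z,i))))
ys=np.where(m.any(1))[0];print(ys.min(),ys.max())
for y,z in((ys.min(),.015),(ys.max(),.003)): print(plane('w',271,y,z,i))
```

```text
120 256 258 [0.3508 0.289 ] 4.0
128 256 279 [0.3658 0.28  ] 32.0
136 255 279 [0.3661 0.2694] 34.0
144 255 279 [0.3672 0.2588] 34.0
152 255 279 [0.3682 0.248 ] 34.0
160 255 279 [0.3693 0.2371] 35.0
168 264 279 [0.3766 0.2267] 22.0
176 264 279 [0.3777 0.2155] 22.0
184 265 278 [0.3788 0.2042] 20.0
192 266 277 [0.3801 0.1912] 17.0
200 255 280 [0.3755 0.1788] 38.0
208 263 278 [0.3811 0.1673] 23.0
216 259 283 [0.383  0.1552] 37.0
224 258 285 [0.385 0.143] 42.0
232 258 285 [0.3862 0.1305] 42.0
240 260 282 [0.3868 0.1178] 35.0
115 243
[0.36882266 0.2972453  0.015     ]
[0.38731821 0.11218919 0.003     ]
```

View pics/w1a.png

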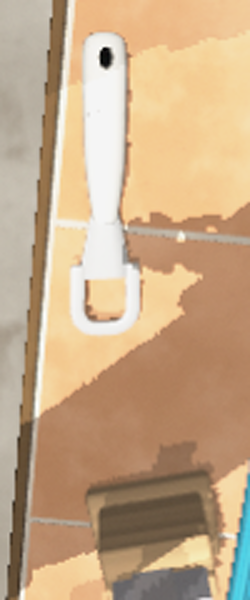

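Emit:
drive_tool(targets="2 0 -100 0 0 0 1;2 0 -200 0 0 0 1;2 0 -240 0 0 0 1;2 0 -270 0 0 0 1;2 0 -270 0 0 0 1;2 0 -270 0 0 0 1;2 0 -270 0 0 0 1;2 0 -270 0 0 0 1;2 0 -270 0 0 0 1")

```text
t: 2.12
tcp_pos: [0.3761, 0.2175, 0.0052]
orientation: [-90.1, -0.1, -84.5]
contact_force: [0.2, -0.6, 1.5]
gripper_width: 0.0855
```

```bash
python3 snap.py wrist w2
```

```text
2.12 [0.3761 0.2175 0.0052] [-9.013e+01 -7.000e-02 -8.447e+01] [-45.4  33.7   9.7 127.5 -16.   20.  -16.6] [ 0.2 -0.6  1.5] 0.0855
```

View pics/w2.png

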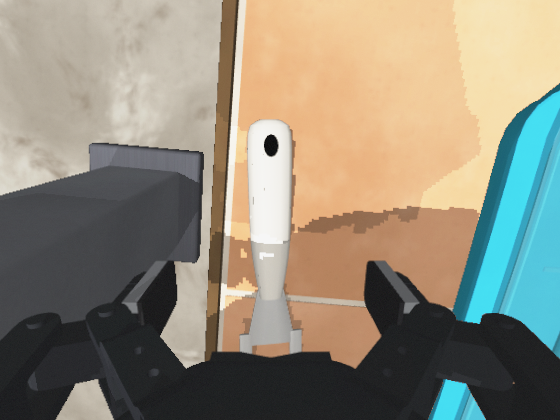

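Emit:
drive_tool(targets="0 0 0 0 0 0 -1;0 0 0 0 0 0 -1;0 0 0 0 0 0 -1;0 0 0 0 0 0 -1;0 0 0 0 0 0 -1;0 0 0 0 0 0 -1;0 0 0 0 0 0 -1;0 0 0 0 0 0 -1;0 0 0 0 0 0 -1;0 0 20 0 0 0 -1;0 0 60 0 0 0 -1;0 0 60 0 0 0 -1")

```text
t: 3.17
tcp_pos: [0.3786, 0.2184, 0.07]
orientation: [-89.8, 0.2, -84.6]
contact_force: [1.9, 1.5, 0.9]
gripper_width: -0.0003
```

```bash
python3 snap.py wrist w3
```

```text
3.17 [0.3786 0.2184 0.07  ] [-89.77   0.16 -84.56] [-49.2  26.   14.6 126.1 -13.2  29.  -19. ] [1.9 1.5 0.9] -0.0003
```

View pics/w3.png

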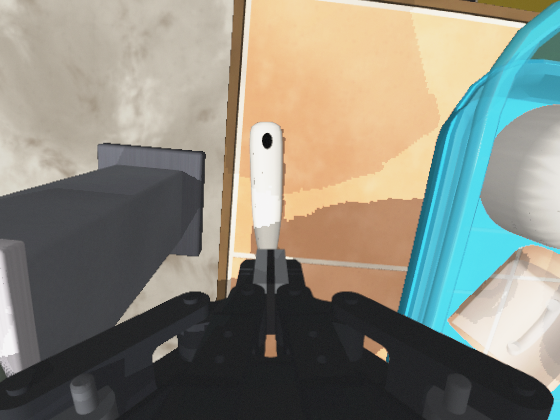

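Emit:
drive_tool(targets="0 0 0 0 0 0 1;0 0 0 0 0 0 1;0 0 0 0 0 0 1;0 0 0 0 0 0 1;0 0 0 0 0 0 1")

```text
t: 3.63
tcp_pos: [0.3766, 0.2173, 0.0651]
orientation: [-90.1, -0.0, -84.5]
contact_force: [-0.2, -0.0, -0.0]
gripper_width: 0.0606
```

```bash
python3 snap.py wrist w4;  python3 snap.py top t4
```

```text
3.63 [0.3766 0.2173 0.0651] [-9.006e+01 -4.000e-02 -8.451e+01] [-49.   26.6  14.3 126.2 -13.3  28.6 -18.9] [-0.2 -0.  -0. ] 0.0606
3.68 [0.3766 0.2173 0.0652] [-9.005e+01 -4.000e-02 -8.451e+01] [-49.   26.6  14.3 126.2 -13.3  28.6 -18.9] [ 0.3 -0.5  0.3] 0.0677
```

View pics/w4.png

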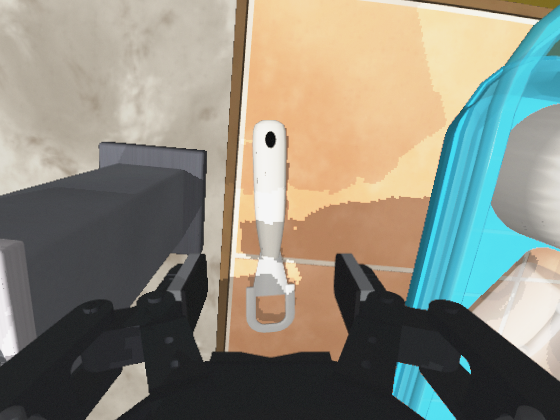

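Run:
```python
from h import *;import pickle
i=pickle.load(open('pics/w4.pkl','rb'))
print(proj('w',[.3766,.2173,.0052],i),proj('w',[.3766,.2173,.0095],i))
for p,z in [((269,122),.015),((270,332),.004),((270,253),.015),((258,210),.012),((288,210),.012),((247,305),.003),((295,305),.003),((262,248),.012),((281,248),.012)]: print(p,plane('w',*p,z,i).round(4))
```

```text
[268.49961476 213.5604602 ] [268.46355062 215.0985298 ]
(269, 122) [0.3704 0.2861 0.015 ]
(270, 332) [0.3883 0.1089 0.004 ]
(270, 253) [0.3806 0.1885 0.015 ]
(258, 210) [0.3683 0.2213 0.012 ]
(288, 210) [0.3909 0.2235 0.012 ]
(247, 305) [0.366  0.1333 0.003 ]
(295, 305) [0.4072 0.1374 0.003 ]
(262, 248) [0.3741 0.1908 0.012 ]
(281, 248) [0.3889 0.1923 0.012 ]
```

Emit:
drive_tool(targets="3 1 -40 0 0 0 1;3 1 -58 0 0 0 1;3 1 -63 0 0 0 1;3 1 -63 0 0 0 1;3 1 -63 0 0 0 1;3 1 -63 0 0 0 -1;3 1 -63 0 0 0 -1;3 1 -63 0 0 0 -1;3 1 -63 0 0 0 -1;3 1 -63 0 0 0 -1;3 1 -63 0 0 0 -1;3 1 -63 0 0 0 -1;3 1 -63 0 0 0 -1;3 1 -63 0 0 0 -1;3 1 -63 0 0 0 -1")

```text
t: 4.98
tcp_pos: [0.3798, 0.2186, 0.0027]
orientation: [-90.0, -0.0, -84.5]
contact_force: [0.1, 0.2, 0.7]
gripper_width: 0.0001
```

```bash
python3 snap.py wrist w5
```

```text
4.98 [0.3798 0.2186 0.0027] [-90.01  -0.   -84.5 ] [-45.3  34.2   9.9 127.2 -16.6  19.8 -15.9] [0.1 0.2 0.7] 0.0001
```

View pics/w5.png

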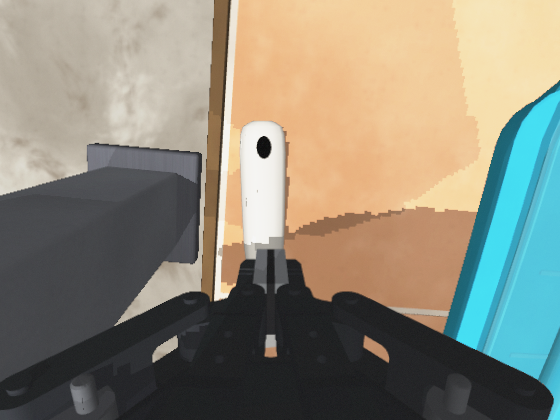

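```bash
python3 snap.py side s5
python3 - <<'E'
from h import *;import pickle
i=pickle.load(open('pics/w5.pkl','rb'))
print(proj('w',[.3798,.2186,.0027],i))
print(plane('w',264,122,.015,i),plane('w',241,150,.012,i),plane('w',286,150,.012,i),plane('w',264,258,.019,i))
im=cv2.imread('pics/s5.png');cv2.imwrite('pics/s5a.png',cv2.resize(im[140:280,150:310],None,fx=4,fy=4,interpolation=cv2.INTER_CUBIC))
E
```

```text
5.03 [0.3798 0.2186 0.0027] [-90.01  -0.   -84.51] [-45.3  34.2   9.9 127.2 -16.6  19.8 -15.9] [-0.5 -0.5  0.4] -0.0001
[267.78955346 241.01807407]
[0.37144781 0.28691719 0.015     ] [0.36065063 0.27155748 0.012     ] [0.38422754 0.27384859 0.012     ] [0.37819846 0.21460489 0.019     ]
```

View pics/s5a.png

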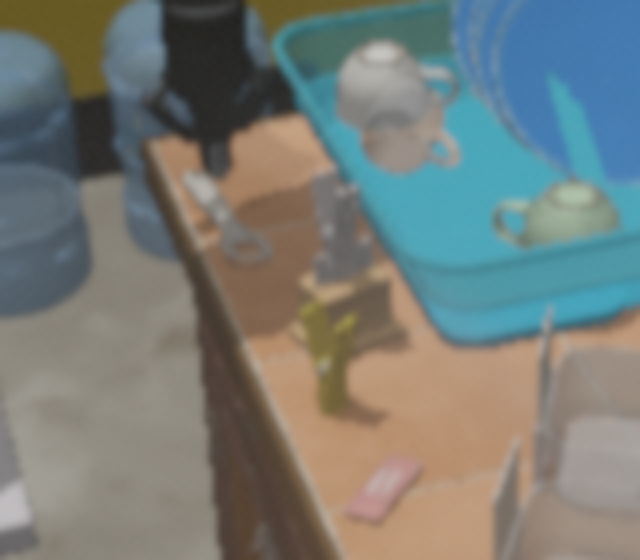

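Run:
```python
from h import *
for X in ([.3798,.2186,.0027],[.3798,.2186,.02],[.3798,.2186,.05],[.375,.285,.015],[.387,.112,.003]):
    p=proj('side',X);print(X,p.round(1),((p-[150,140])*4).round())
p=proj('top',[.3798,.2186,.0027]);print(p)
from workcell import r
print([x for x in dir(r) if x[0]!='_'])
```

```text
[0.3798, 0.2186, 0.0027] [204.5 192.5] [218. 210.]
[0.3798, 0.2186, 0.02] [204.1 188.4] [217. 194.]
[0.3798, 0.2186, 0.05] [203.5 181.3] [214. 165.]
[0.375, 0.285, 0.015] [198.8 181.4] [195. 166.]
[0.387, 0.112, 0.003] [213.8 206.7] [255. 267.]
[170.30846138 265.77225631]
['Unreachable', 'grip_depth', 'sense', 'sign_off']
```

Run:
```python
from h import *;import pickle
i=pickle.load(open('pics/w5.pkl','rb'))
for dz in (0,.01,.02,.03,.04): print(dz,proj('w',[.3798,.2186,.0027+dz],i))
im=cv2.imread('pics/w5.png');cv2.imwrite('pics/w5a.png',cv2.resize(im[220:380,200:340],None,fx=4,fy=4,interpolation=cv2.INTER_CUBIC))
im=cv2.imread('pics/w3.png');cv2.imwrite('pics/w3a.png',cv2.resize(im[220:380,200:340],None,fx=4,fy=4,interpolation=cv2.INTER_CUBIC))
```

```text
0 [267.78955346 241.01807407]
0.01 [267.65456343 247.29076507]
0.02 [267.50453351 254.26561498]
0.03 [267.33682407 262.06649665]
0.04 [267.14814591 270.8479437 ]
```

View pics/w5a.png

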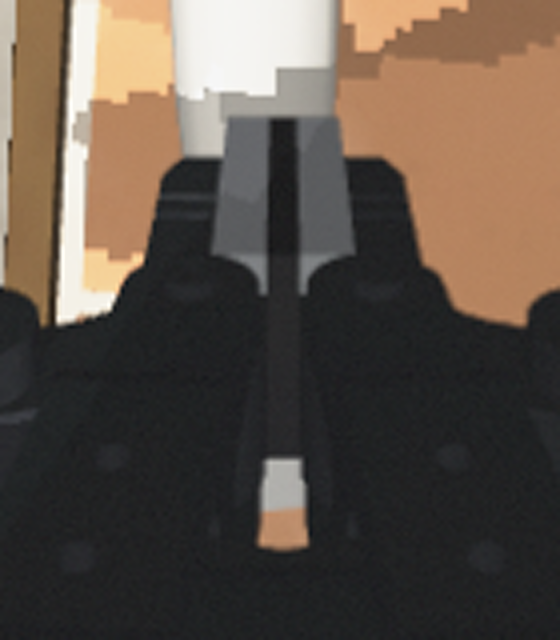

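View pics/w3a.png

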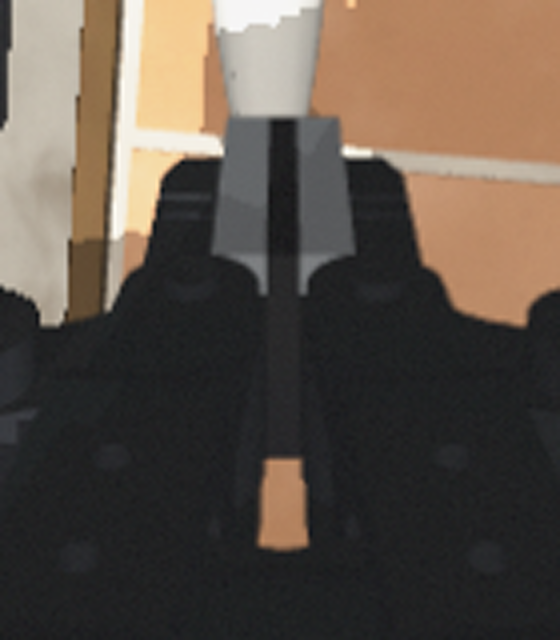

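Run:
```python
from h import *;import pickle
i=pickle.load(open('pics/w5.pkl','rb'))
print('cam',-np.array(i['R']).T@i['t'])
for z in (0,.01,.02,.03,.04,.05): print(z,proj('w',[.3798,.2296,z],i),proj('w',[.3798,.2076,z],i))
for x,y in((217,172),(187,175),(250,262)):
    print(plane('side',150+x/4-.4,140+y/4-.4,.0))
```

```text
cam [0.37470623 0.28650969 0.18144272]
0 [269.5688518  222.24662605] [266.1325639  256.08337408]
0.01 [269.52822395 227.53489418] [265.91664335 262.93881662]
0.02 [269.48303971 233.41842695] [265.67751987 270.5349291 ]
0.03 [269.43249173 240.00312135] [265.41128328 278.99728111]
0.04 [269.37557131 247.42140073] [265.11310466 288.48115215]
0.05 [269.311002   255.84100584] [264.77695448 299.18072448]
[0.39582818 0.29596821 0.        ]
[0.36785322 0.30022214 0.        ]
[0.38502481 0.1287904  0.        ]
```

Run:
```python
from h import *
for z in (.195,.215,.235,.255): print(z,proj('side',[.2287,.5812,z]),proj('side',[.2287+.0156,.5812+.0395,z+.013]),proj('side',[.2287-.0156,.5812-.0395,z+.013]))
im=cv2.imread('pics/side0.png');cv2.imwrite('pics/s0b.png',cv2.resize(im[0:140,80:200],None,fx=4,fy=4,interpolation=cv2.INTER_CUBIC))
```

```text
0.195 [140.83219023 113.0467543 ] [142.96856125 105.95695904] [137.56970865 113.96771336]
0.215 [140.04295365 108.17617071] [142.20192818 101.11541653] [136.74242852 108.98977172]
0.235 [139.24311164 103.24648237] [141.4251148   96.21581815] [135.90377513 103.95002536]
0.255 [138.43243309  98.25648028] [140.63790192  91.25698982] [135.05349485  98.84718063]
```

View pics/s0b.png

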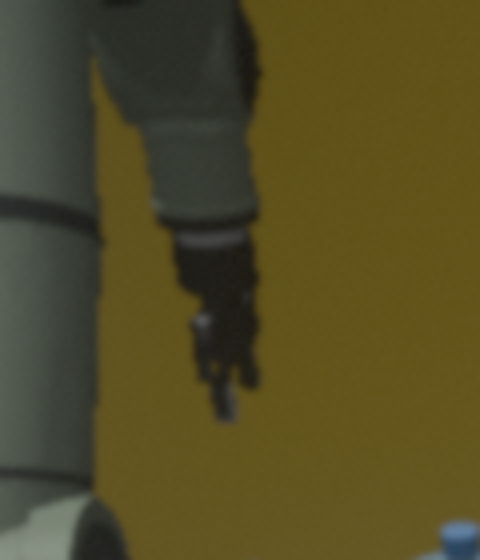

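Run:
```python
from h import *;import pickle
im=cv2.imread('pics/w2.png');cv2.imwrite('pics/w2a.png',cv2.resize(im[240:340,90:450],None,fx=2.2,fy=2.2,interpolation=cv2.INTER_CUBIC))
for tag,ul,ur,v,w,tcp in (('w2',176,366,264,.0855,(.3761,.2175,.0052)),('w4',205,337,256,.0606,(.3766,.2173,.0651))):
    i=pickle.load(open(f'pics/{tag}.pkl','rb'))
    o,a=ray('w',ul,v,i);_,b=ray('w',ur,v,i)
    s=w/np.linalg.norm(a-b); print(tag,s,(o+a*s-tcp).round(4),(o+b*s-tcp).round(4))
```

```text
w2 0.14223281685304007 [-0.0413  0.0032  0.0482] [0.0438 0.0116 0.048 ]
w4 0.14543974099994184 [-0.0293  0.0067  0.0442] [0.0311 0.0125 0.0441]
```

View pics/w2a.png

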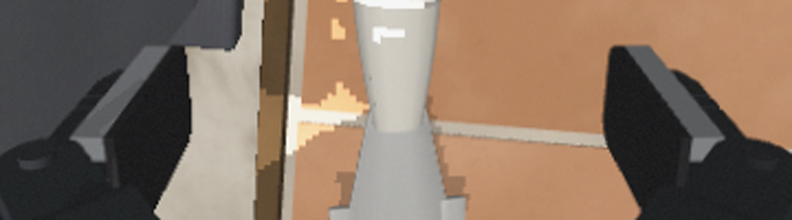

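Emit:
drive_tool(targets="0 0 0 0 0 0 1;0 0 0 0 0 0 1;0 0 0 0 0 0 1;0 0 0 0 0 0 1;0 0 0 0 0 0 1;0 0 0 0 0 0 1;0 0 0 0 0 0 1;0 0 -8 0 0 0 1;0 0 -16 0 0 0 1;0 0 -20 0 0 0 1;0 0 -20 0 0 0 1")

```text
t: 6.0
tcp_pos: [0.3792, 0.2181, -0.0185]
orientation: [-90.1, -0.1, -84.5]
contact_force: [-0.2, 0.6, 0.4]
gripper_width: 0.0857
```

Emit:
drive_tool(targets="0 0 -6 0 0 0 1;0 0 -12 0 0 0 1;0 0 -12 0 0 0 1;0 0 -12 0 0 0 1")

```text
t: 6.33
tcp_pos: [0.3796, 0.2184, -0.0297]
orientation: [-90.0, -0.0, -84.5]
contact_force: [0.4, -0.3, -0.2]
gripper_width: 0.0853
```

Emit:
drive_tool(targets="0 0 0 0 0 0 -1;0 0 0 0 0 0 -1;0 0 0 0 0 0 -1;0 0 0 0 0 0 -1;0 0 0 0 0 0 -1;0 0 0 0 0 0 -1;0 0 0 0 0 0 -1;0 0 0 0 0 0 -1")

```text
t: 7.0
tcp_pos: [0.3799, 0.2187, -0.029]
orientation: [-90.0, 0.0, -84.5]
contact_force: [-0.3, -0.8, 9.3]
gripper_width: 0.0194
```

```bash
python3 snap.py wrist w6
```

```text
7.0 [ 0.3799  0.2187 -0.029 ] [-8.999e+01  1.000e-02 -8.450e+01] [-43.4  38.1   7.5 127.4 -17.7  15.4 -15. ] [-0.3 -0.8  9.3] 0.0194
```

View pics/w6.png

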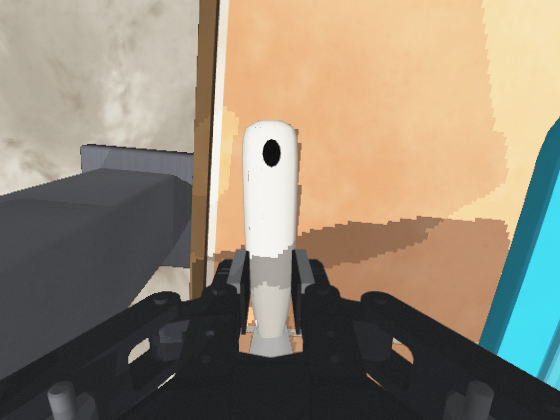

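Emit:
drive_tool(targets="0 0 5 0 0 0 -1;0 0 10 0 0 0 -1;0 0 20 0 0 0 -1;0 0 35 0 0 0 -1;0 0 60 0 0 0 -1;0 0 90 0 0 0 -1;0 0 130 0 0 0 -1;0 0 170 0 0 0 -1;0 0 210 0 0 0 -1;0 0 230 0 0 0 -1;0 0 230 0 0 0 -1")

```text
t: 7.97
tcp_pos: [0.3812, 0.2196, 0.2055]
orientation: [-89.7, 0.3, -84.5]
contact_force: [0.2, 0.7, 0.2]
gripper_width: 0.0196
```

```bash
python3 snap.py wrist w7
python3 - <<'E'
from h import *
B=lambda x,y:(270+x/4.5-.4,130+y/4.5-.4)
for n,ps,rim in(('ut',[(152,372),(160,355),(268,412),(258,425)],[(315,27),(453,105),(290,407),(147,320)]),('st',[(365,485),(375,475),(485,543),(470,553)],[(560,160),(700,240),(510,543),(370,445)])):
    P=np.array([plane('top',*B(*p),.058)[:2] for p in ps]);c=P.mean(0)
    d=(P[2]+P[3]-P[0]-P[1])/2; yaw=np.degrees(np.arctan2(d[1],d[0]))+90
    u=np.array([np.cos(np.radians(yaw)),np.sin(np.radians(yaw))])
    print(n,c.round(4),np.linalg.norm(d),yaw,'tub',(c+.1285*u).round(4),'rim mean',np.mean([plane('top',*B(*p),.064)[:2] for p in rim],0))
# long edges (straight parts) of rims
for n,e in(('ut',[((150,290),(275,50)),((320,385),(450,140))]),('st',[((375,415),(520,185)),((535,525),(695,280))])):
    for a,b in e:
        A=plane('top',*B(*a),.064)[:2];C=plane('top',*B(*b),.064)[:2];v=C-A;print(n,A.round(4),C.round(4),np.degrees(np.arctan2(v[1],v[0])))
E
```

```text
7.97 [0.3812 0.2196 0.2055] [-89.7    0.27 -84.51] [-55.7  12.5  21.3 118.6  -6.1  49.4 -25.4] [0.2 0.7 0.2] 0.0196
ut [ 0.5177 -0.2229] 0.07839950633993252 -28.23218399890162 tub [ 0.6309 -0.2837] rim mean [ 0.63329803 -0.28539726]
st [ 0.4358 -0.3598] 0.08136087660285554 -33.41577477620319 tub [ 0.543  -0.4306] rim mean [ 0.54363597 -0.43476741]
ut [ 0.584  -0.1851] [ 0.7435 -0.2705] -28.14188819077783
ut [ 0.52   -0.2945] [ 0.6809 -0.384 ] -29.070551042800446
st [ 0.4999 -0.3296] [ 0.6501 -0.4287] -33.434354421146935
st [ 0.4275 -0.4301] [ 0.5853 -0.5397] -34.78205675143179
```

View pics/w7.png

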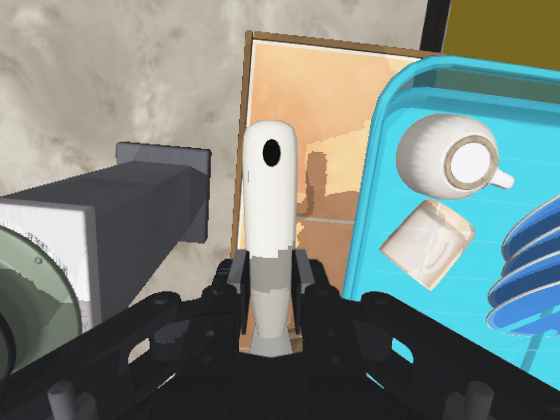

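Emit:
drive_tool(targets="240 -484 0 0 0 0.977 -1;240 -484 0 0 0 0.977 -1;240 -484 0 0 0 0.977 -1;240 -484 0 0 0 0.977 -1;240 -484 0 0 0 0.977 -1;240 -484 0 0 0 0.977 -1;240 -484 0 0 0 0.977 -1;240 -484 0 0 0 0.977 -1;240 -484 0 0 0 0.977 -1;240 -484 0 0 0 0.977 -1;240 -484 0 0 0 0.977 -1;240 -484 0 0 0 0.977 -1;240 -484 0 0 0 0.977 -1;240 -484 0 0 0 0.977 -1;240 -484 0 0 0 0.977 -1;240 -484 0 0 0 0.977 -1")

```text
t: 9.35
tcp_pos: [0.6193, -0.2714, 0.1991]
orientation: [-90.2, 0.0, -28.8]
contact_force: [-0.1, -0.9, 0.5]
gripper_width: 0.0196
```

```bash
python3 snap.py wrist w8;python3 snap.py top t8; python3 -c "
import cv2
im=cv2.imread('pics/t8.png');cv2.imwrite('pics/t8a.png',cv2.resize(im[120:270,260:440],None,fx=4,fy=4,interpolation=cv2.INTER_CUBIC))"
```

```text
9.35 [ 0.6193 -0.2714  0.1991] [-9.018e+01  5.000e-02 -2.883e+01] [  7.3  35.9  18.5  83.6 -11.9  62.6  89.2] [-0.1 -0.9  0.5] 0.0196
9.4 [ 0.6189 -0.2684  0.199 ] [-90.1    0.11 -28.74] [  7.1  35.7  18.5  83.8 -11.9  62.5  89.1] [-0.6  0.2 -1.3] 0.0196
```

View pics/w8.png

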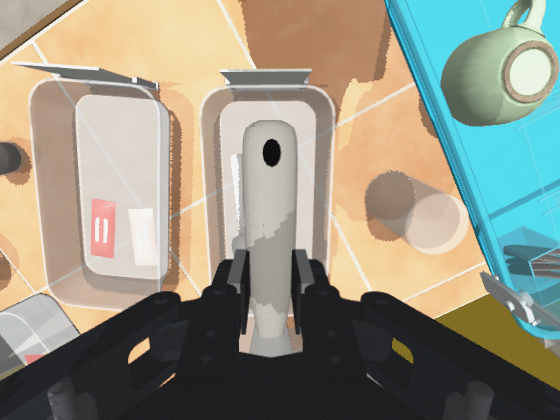

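View pics/t8a.png

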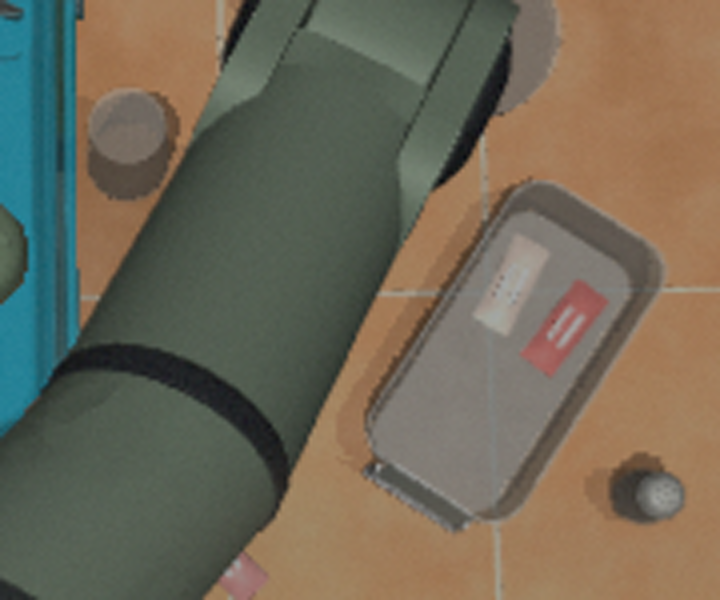

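Run:
```python
from h import *;import pickle
i=pickle.load(open('pics/w8.pkl','rb'))
for n,ps in (('ut',[(202,115),(336,115),(202,230),(332,230),(265,84)]),('st',[(30,120),(168,120),(42,270),(165,260),(100,78)])):
    for p in ps: print(n,p,plane('w',*p,.064,i).round(4))
print('card ut top z118',[plane('w',*p,.118,i).round(4) for p in((221,69),(312,69))])
print('card st top z118',[plane('w',*p,.118,i).round(4) for p in((14,63),(156,84))])
```

```text
ut (202, 115) [ 0.5229 -0.2916  0.064 ]
ut (336, 115) [ 0.5842 -0.1799  0.064 ]
ut (202, 230) [ 0.621  -0.3527  0.064 ]
ut (332, 230) [ 0.6862 -0.2336  0.064 ]
ut (265, 84) [ 0.5276 -0.2256  0.064 ]
st (30, 120) [ 0.4433 -0.4419  0.064 ]
st (168, 120) [ 0.5109 -0.3226  0.064 ]
st (42, 270) [ 0.575  -0.5354  0.064 ]
st (165, 260) [ 0.6307 -0.4061  0.064 ]
st (100, 78) [ 0.4472 -0.3579  0.064 ]
card ut top z118 [array([ 0.5077, -0.2518,  0.118 ]), array([ 0.5411, -0.1911,  0.118 ])]
card st top z118 [array([ 0.423 , -0.3907,  0.118 ]), array([ 0.4924, -0.3014,  0.118 ])]
```

Emit:
drive_tool(targets="0 0 -40 0 0 0 -1;0 0 -80 0 0 0 -1;0 0 -120 0 0 0 -1;0 0 -160 0 0 0 -1;0 0 -190 0 0 0 -1;0 0 -205 0 0 0 -1;0 0 -215 0 0 0 -1;0 0 -220 0 0 0 -1;0 0 -220 0 0 0 -1;0 0 -220 0 0 0 -1")

```text
t: 10.28
tcp_pos: [0.6207, -0.2656, -0.0177]
orientation: [-90.0, -0.1, -28.5]
contact_force: [0.1, -0.5, 0.6]
gripper_width: 0.0195
```

```bash
python3 snap.py wrist w9
```

```text
10.28 [ 0.6207 -0.2656 -0.0177] [-89.98  -0.11 -28.52] [  9.8  50.2  13.5  91.2 -16.1  40.3  92.4] [ 0.1 -0.5  0.6] 0.0195
```

View pics/w9.png

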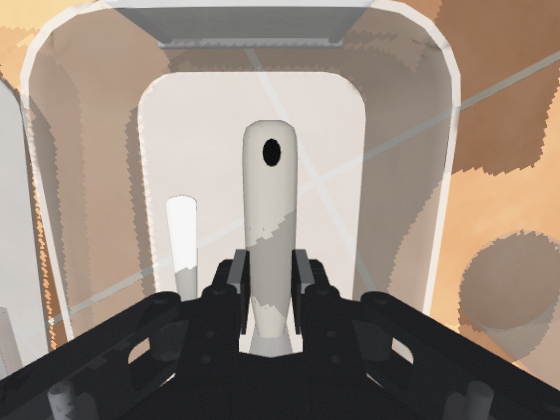

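Emit:
drive_tool(targets="0 0 -3 0 0 0 -1;0 0 -6 0 0 0 -1;0 0 -6 0 0 0 -1;0 0 -6 0 0 0 0;0 0 -6 0 0 0 0;0 0 -6 0 0 0 0;0 0 -6 0 0 0 0;0 0 4 0 0 0 0;0 0 20 0 0 0 0;0 0 50 0 0 0 0;0 0 90 0 0 0 0;0 0 130 0 0 0 0;0 0 170 0 0 0 0;0 0 200 0 0 0 0;0 0 200 0 0 0 0")

```text
t: 11.58
tcp_pos: [0.6223, -0.2668, 0.1878]
orientation: [-89.9, -0.5, -28.5]
contact_force: [0.6, -0.9, -0.1]
gripper_width: 0.0428
```

```bash
python3 snap.py wrist w10
```

```text
11.58 [ 0.6223 -0.2668  0.1878] [-89.91  -0.51 -28.55] [  7.   36.2  18.3  84.7 -12.3  60.5  89.4] [ 0.6 -0.9 -0.1] 0.0428
```

View pics/w10.png

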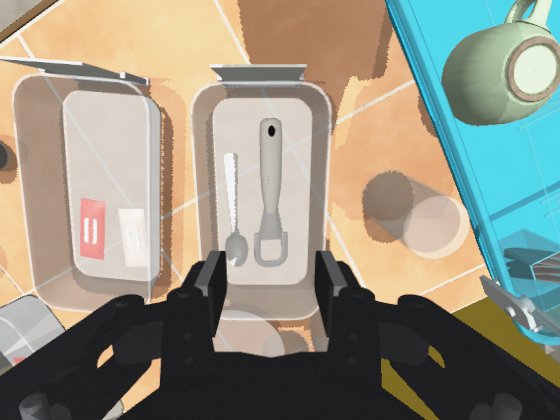

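Emit:
drive_tool(targets="-224 45 30 0 0 -1.866 1;-224 45 30 0 0 -1.866 1;-224 45 30 0 0 -1.866 1;-224 45 30 0 0 -1.866 1;-224 45 30 0 0 -1.866 1;-224 45 30 0 0 -1.866 1;-224 45 30 0 0 -1.866 1;-224 45 30 0 0 -1.866 1;-224 45 30 0 0 -1.866 1;-224 45 30 0 0 -1.866 1;-224 45 30 0 0 -1.866 1;-224 45 30 0 0 -1.866 1;-224 45 30 0 0 -1.866 1;-224 45 30 0 0 -1.866 1;-224 45 30 0 0 -1.866 1;-224 45 30 0 0 -1.866 1;-224 45 30 0 0 -1.866 1;-224 45 30 0 0 -1.866 1")

```text
t: 13.13
tcp_pos: [0.3957, -0.2203, 0.2105]
orientation: [-90.0, -0.0, -135.2]
contact_force: [0.6, 0.1, -0.7]
gripper_width: 0.0851
```

```bash
python3 snap.py wrist w11
```

```text
13.13 [ 0.3957 -0.2203  0.2105] [-9.0020e+01 -1.0000e-02 -1.3519e+02] [-16.6  17.8  47.9 117.1 -16.7  52.   -4.9] [ 0.6  0.1 -0.7] 0.0851
```

View pics/w11.png

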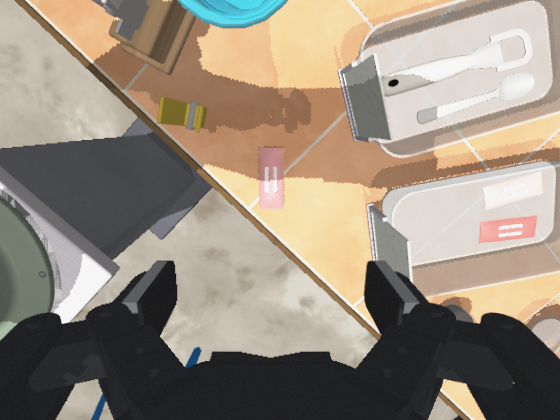

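Run:
```python
from h import *;import pickle
i=pickle.load(open('pics/w11.pkl','rb'))
P=np.array([plane('w',*p,.009,i) for p in((258,148),(283,147),(284,207),(260,208))])
print(P.round(4),P.mean(0)); d=P[0]+P[1]-P[2]-P[3];print(np.degrees(np.arctan2(d[1],d[0])),np.linalg.norm(d)/2,np.linalg.norm(P[0]-P[1]))
# clip/stand view
im=cv2.imread('pics/w11.png');cv2.imwrite('pics/w11a.png',cv2.resize(im[0:80,80:220],None,fx=5,fy=5,interpolation=cv2.INTER_CUBIC))
```

```text
[[ 0.4148 -0.1815  0.009 ]
 [ 0.4364 -0.2016  0.009 ]
 [ 0.386  -0.2546  0.009 ]
 [ 0.3641 -0.2344  0.009 ]] [ 0.40034257 -0.21800465  0.009     ]
46.34443384328677 0.07320003635526375 0.02949427013325612
```

View pics/w11a.png

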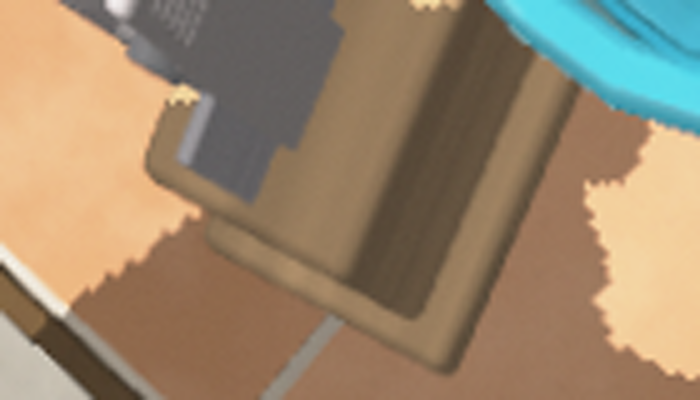

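Emit:
drive_tool(targets="3 2 -40 0 0 0.015 1;3 2 -80 0 0 0.015 1;3 2 -120 0 0 0.015 1;3 2 -160 0 0 0.015 1;3 2 -200 0 0 0.015 1;3 2 -225 0 0 0.015 1;3 2 -233 0 0 0.015 1;3 2 -238 0 0 0.015 1;3 2 -238 0 0 0.015 1;3 2 -238 0 0 0.015 1")

```text
t: 14.02
tcp_pos: [0.3996, -0.2188, -0.0261]
orientation: [-89.9, 0.0, -134.5]
contact_force: [-0.8, 0.9, 0.6]
gripper_width: 0.0851
```

Emit:
drive_tool(targets="0 0 0 0 0 0 -1;0 0 0 0 0 0 -1;0 0 0 0 0 0 -1;0 0 0 0 0 0 -1;0 0 0 0 0 0 -1;0 0 0 0 0 0 -1;0 0 0 0 0 0 -1;0 0 0 0 0 0 -1")

```text
t: 14.68
tcp_pos: [0.3994, -0.2188, -0.0266]
orientation: [-89.9, 0.0, -134.6]
contact_force: [-0.3, 1.0, 21.8]
gripper_width: 0.0
```

```bash
python3 snap.py wrist w12
```

```text
14.68 [ 0.3994 -0.2188 -0.0266] [-8.992e+01  5.000e-02 -1.346e+02] [  5.3  40.8  21.3 125.5 -42.3  20.7  17.5] [-0.3  1.  21.8] 0.0
```

View pics/w12.png

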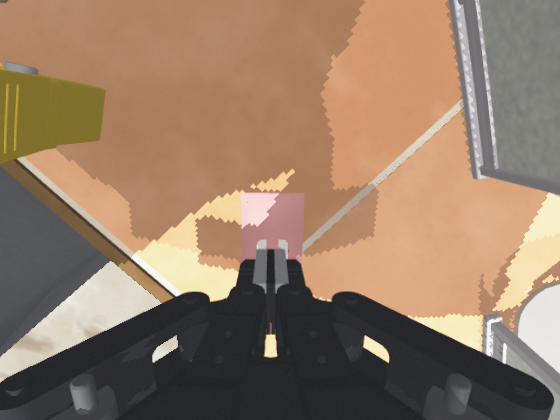

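Emit:
drive_tool(targets="0 0 10 0 0 0 -1;0 0 15 0 0 0 1;0 0 15 0 0 0 1;0 0 15 0 0 0 1;0 0 15 0 0 0 1;0 0 15 0 0 0 1;0 0 15 0 0 0 1;0 0 15 0 0 0 1;0 0 15 0 0 0 1")

```text
t: 15.48
tcp_pos: [0.3987, -0.2184, -0.0125]
orientation: [-90.0, -0.0, -134.6]
contact_force: [0.5, 0.9, -0.4]
gripper_width: 0.0855
```

```bash
python3 snap.py wrist w13
```

```text
15.48 [ 0.3987 -0.2184 -0.0125] [-9.0010e+01 -1.0000e-02 -1.3458e+02] [  3.7  39.4  23.5 125.5 -41.   22.7  16.4] [ 0.5  0.9 -0.4] 0.0855
```

View pics/w13.png

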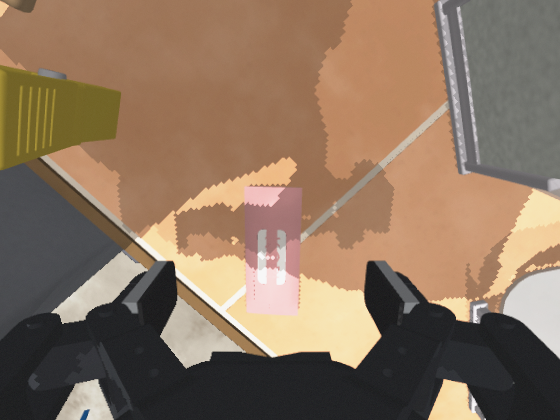

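Emit:
drive_tool(targets="0 0 -10 0 0 0 1;0 0 -18 0 0 0 1;0 0 -21 0 0 0 1;0 0 -21 0 0 0 1;0 0 -21 0 0 0 1;0 0 -21 0 0 0 -1;0 0 -21 0 0 0 -1;0 0 -21 0 0 0 -1;0 0 -21 0 0 0 -1;0 0 -21 0 0 0 -1;0 0 -21 0 0 0 -1;0 0 -21 0 0 0 -1;0 0 -21 0 0 0 -1")

```text
t: 16.62
tcp_pos: [0.3991, -0.2185, -0.0331]
orientation: [-90.0, 0.0, -134.6]
contact_force: [1.1, 0.8, 5.8]
gripper_width: 0.0075
```

```bash
python3 snap.py wrist w14
```

```text
16.62 [ 0.3991 -0.2185 -0.0331] [-8.9970e+01  1.0000e-02 -1.3458e+02] [  5.9  41.5  20.4 125.5 -42.8  19.9  18. ] [1.1 0.8 5.8] 0.0075
```

View pics/w14.png

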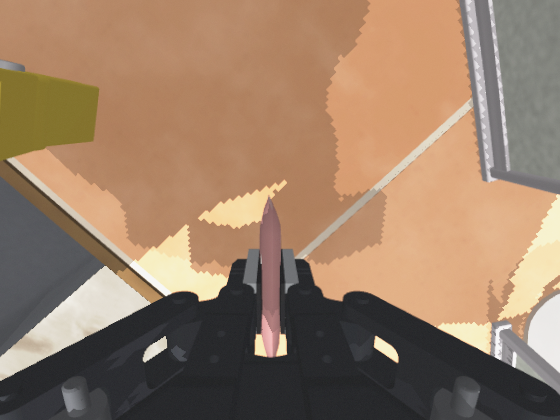

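Emit:
drive_tool(targets="0 0 4 0 0 0 -1;0 0 10 0 0 0 -1;0 0 20 0 0 0 -1;0 0 40 0 0 0 -1;0 0 70 0 0 0 -1;0 0 110 0 0 0 -1;0 0 150 0 0 0 -1;0 0 190 0 0 0 -1;0 0 200 0 0 0 -1;103 -186 200 0 0 0.185 -1;103 -186 200 0 0 0.185 -1;103 -186 200 0 0 0.185 -1;103 -186 200 0 0 0.185 -1;103 -186 200 0 0 0.185 -1;103 -186 200 0 0 0.185 -1;103 -186 200 0 0 0.185 -1;103 -186 200 0 0 0.185 -1")

```text
t: 18.08
tcp_pos: [0.501, -0.4043, 0.1663]
orientation: [-90.1, -0.0, -124.0]
contact_force: [-0.7, 1.0, -0.1]
gripper_width: 0.0076
```

```bash
python3 snap.py wrist w15
```

```text
18.08 [ 0.501  -0.4043  0.1663] [-9.0070e+01 -2.0000e-02 -1.2403e+02] [ 10.3  38.8  37.7  91.6 -26.5  58.9  21.8] [-0.7  1.  -0.1] 0.0076
```

View pics/w15.png

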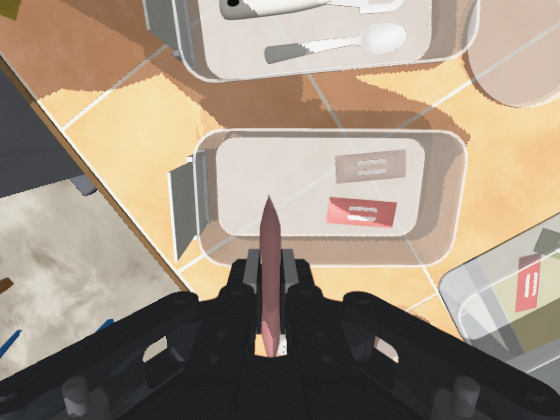

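Run:
```python
from h import *;import pickle
i=pickle.load(open('pics/w15.pkl','rb'))
a=plane('w',300,130,.064,i);b=plane('w',300,266,.064,i);print(a,b,(a+b)/2,np.linalg.norm(a-b))
l=plane('w',196,200,.064,i);q=plane('w',467,200,.064,i);print(l,q,np.linalg.norm(l-q),(l+q)/2)
im=cv2.imread('pics/w15.png');cv2.imwrite('pics/w15a.png',cv2.resize(im[120:280,140:300],None,fx=3.7,fy=3.7,interpolation=cv2.INTER_CUBIC))
```

```text
[ 0.55823045 -0.36633328  0.064     ] [ 0.48967763 -0.47377477  0.064     ] [ 0.52395404 -0.42005403  0.064     ] 0.12744865857900198
[ 0.44626237 -0.36556546  0.064     ] [ 0.65331723 -0.5047101   0.064     ] 0.24946531983397552 [ 0.5497898  -0.43513778  0.064     ]
```

View pics/w15a.png

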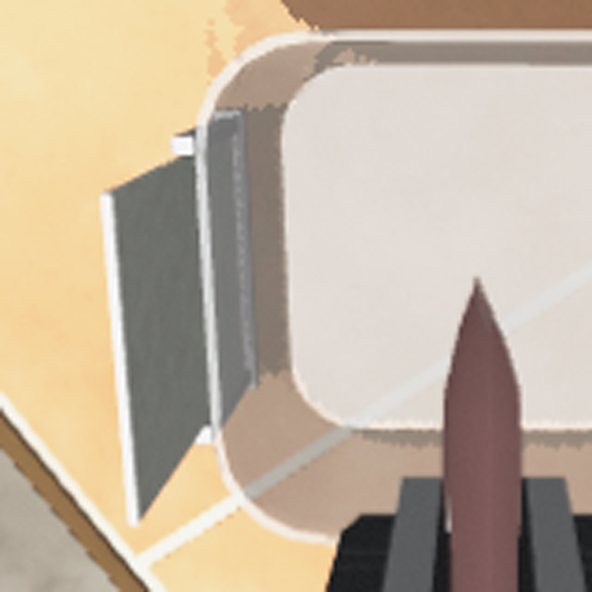

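Emit:
drive_tool(targets="2 -2 -40 0 0 0 -1;2 -2 -80 0 0 0 -1;2 -2 -120 0 0 0 -1;2 -2 -150 0 0 0 -1;2 -2 -170 0 0 0 -1;2 -2 -180 0 0 0 -1;2 -2 -188 0 0 0 -1;2 -2 -188 0 0 0 -1;2 -2 -188 0 0 0 -1;2 -2 -188 0 0 0 -0.3;2 -2 -188 0 0 0 -0.3;2 -2 -188 0 0 0 -0.3;2 -2 -188 0 0 0 -0.3;2 -2 -180 0 0 0 -0.3;2 -2 -165 0 0 0 -0.3;2 -2 -130 0 0 0 -0.3;2 -2 -90 0 0 0 -0.3;2 -2 -50 0 0 0 -0.3;2 -2 0 0 0 0 -0.3;2 -2 0 0 0 0 -0.3")

```text
t: 19.8
tcp_pos: [0.5051, -0.4087, 0.1748]
orientation: [-89.5, -0.0, -124.0]
contact_force: [-0.4, -1.2, 0.2]
gripper_width: 0.0298
```

```bash
python3 snap.py wrist w16
python3 - <<'E'
from h import *;import pickle
i=pickle.load(open('pics/w15.pkl','rb'))
a=plane('w',168.6,171.7,.118,i);b=plane('w',175.7,260.8,.118,i);d=b-a
print(a,b,(a+b)/2,np.linalg.norm(d),np.degrees(np.arctan2(d[1],d[0]))+90)
E
```

```text
19.8 [ 0.5051 -0.4087  0.1748] [-8.9520e+01 -2.0000e-02 -1.2403e+02] [ 10.3  38.6  38.1  90.8 -26.6  59.5  21.8] [-0.4 -1.2  0.2] 0.0298
[ 0.46066981 -0.33434338  0.118     ] [ 0.42136455 -0.39191099  0.118     ] [ 0.44101718 -0.36312719  0.118     ] 0.06970604226203823 -34.32396885757751
```

View pics/w16.png

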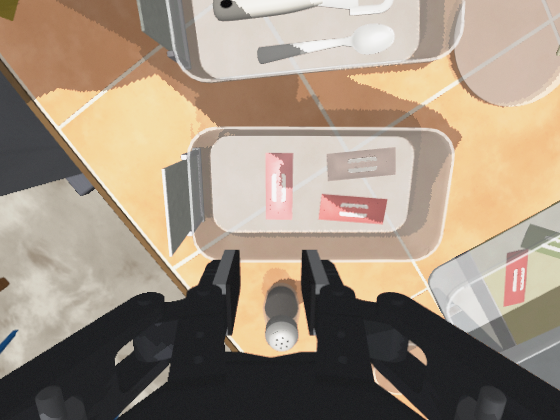

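Emit:
drive_tool(targets="-74 391 90 0 0 -0.733 1;-74 391 90 0 0 -0.733 1;-74 391 90 0 0 -0.733 1;-74 391 90 0 0 -0.733 1;-74 391 90 0 0 -0.733 1;-74 391 90 0 0 -0.733 1;-74 391 90 0 0 -0.733 1;-74 391 90 0 0 -0.733 1;-74 391 90 0 0 -0.733 1;-74 391 90 0 0 -0.733 1;-74 391 90 0 0 -0.733 1;-74 391 90 0 0 -0.733 1;-74 391 90 0 0 -0.733 1;-74 391 90 0 0 -0.733 1;-74 391 90 0 0 -0.733 1")

```text
t: 21.1
tcp_pos: [0.4298, -0.0158, 0.257]
orientation: [-90.0, 0.0, -166.0]
contact_force: [0.6, -0.7, -0.8]
gripper_width: 0.0852
```

```bash
python3 snap.py wrist w17
```

```text
21.1 [ 0.4298 -0.0158  0.257 ] [-9.0040e+01  3.0000e-02 -1.6599e+02] [-62.4  16.8  70.4 116.7 -18.6  58.9 -58.9] [ 0.6 -0.7 -0.8] 0.0852
```

View pics/w17.png

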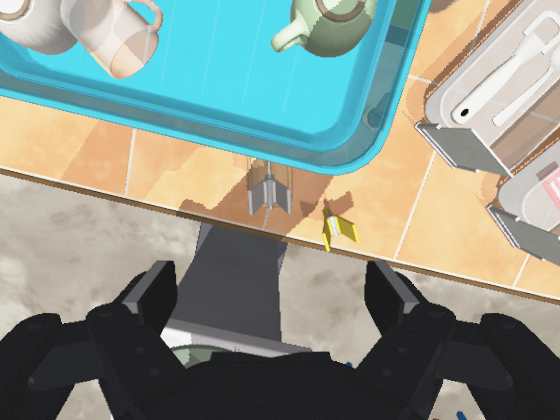

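Run:
```python
import cv2
im=cv2.imread('pics/w17.png');cv2.imwrite('pics/w17a.png',cv2.resize(im[140:260,220:370],None,fx=5,fy=5,interpolation=cv2.INTER_CUBIC))
```

```text
(no output)
```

View pics/w17a.png

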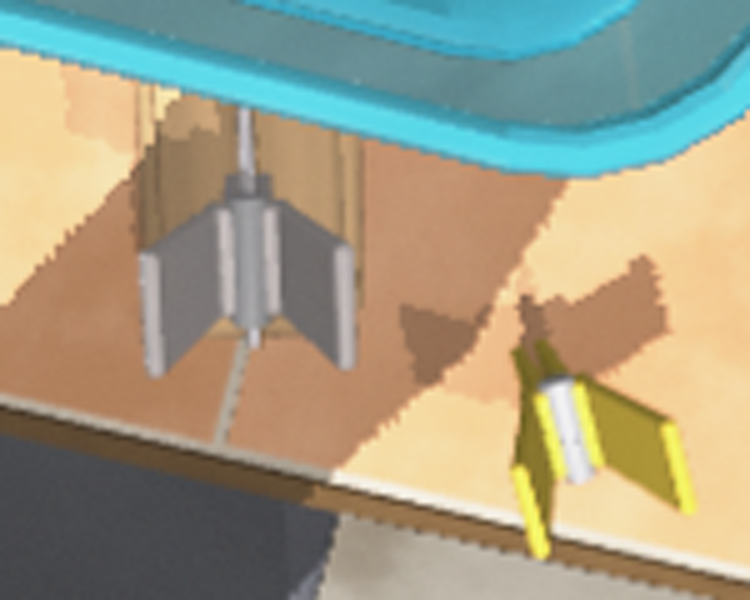

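Run:
```python
from h import *;import pickle
i=pickle.load(open('pics/w17.pkl','rb'))
Z=lambda x,y:(220+x/5-.4,140+y/5-.4)
f=lambda x,y:plane('w',*Z(x,y),.152,i)
a=f(141,250);b=f(151,377);c=f(352,243);d=f(355,368)
print(a,b,c,d)
print('center',(a+b+c+d)/4,'overall',np.linalg.norm(a-c),np.linalg.norm(b-d),'wid',np.linalg.norm(a-b),np.linalg.norm(c-d))
for p,q in((a,c),(b,d)): v=q-p;print('x axis',np.degrees(np.arctan2(v[1],v[0])))
for p,q in((a,b),(c,d)): v=q-p;print('y axis',np.degrees(np.arctan2(v[1],v[0])))
```

```text
[0.43523151 0.00702644 0.152     ] [ 4.12225710e-01 -2.00252621e-04  1.52000000e-01] [ 0.44584077 -0.02989597  0.152     ] [ 0.42315657 -0.03656181  0.152     ]
center [ 0.42911364 -0.0149079   0.152     ] overall 0.038416407661090314 0.03796901740529654 wid 0.024114145460180095 0.023643322770023234
x axis -73.96855792462712
x axis -73.26839545839765
y axis -162.5612058711686
y axis -163.6243709338266
```

Emit:
drive_tool(targets="-1 1 -40 0 0 0.047 1;-1 1 -80 0 0 0.047 1;-1 1 -110 0 0 0.047 1;-1 1 -140 0 0 0.047 1;-1 1 -140 0 0 0.047 1;-1 1 -140 0 0 0.047 1")

```text
t: 21.65
tcp_pos: [0.4283, -0.0162, 0.1168]
orientation: [-90.0, -0.1, -163.5]
contact_force: [0.1, 0.3, 0.3]
gripper_width: 0.0853
```

```bash
python3 snap.py wrist w18
```

```text
21.65 [ 0.4283 -0.0162  0.1168] [-8.9980e+01 -1.3000e-01 -1.6349e+02] [-44.2  28.7  51.3 126.  -34.9  40.8 -42.2] [0.1 0.3 0.3] 0.0853
```

View pics/w18.png

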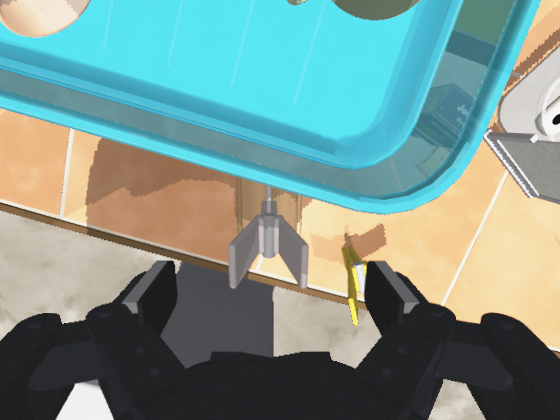

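Run:
```python
import cv2
im=cv2.imread('pics/w18.png');cv2.imwrite('pics/w18a.png',cv2.resize(im[190:310,200:340],None,fx=5,fy=5,interpolation=cv2.INTER_CUBIC))
```

```text
(no output)
```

View pics/w18a.png

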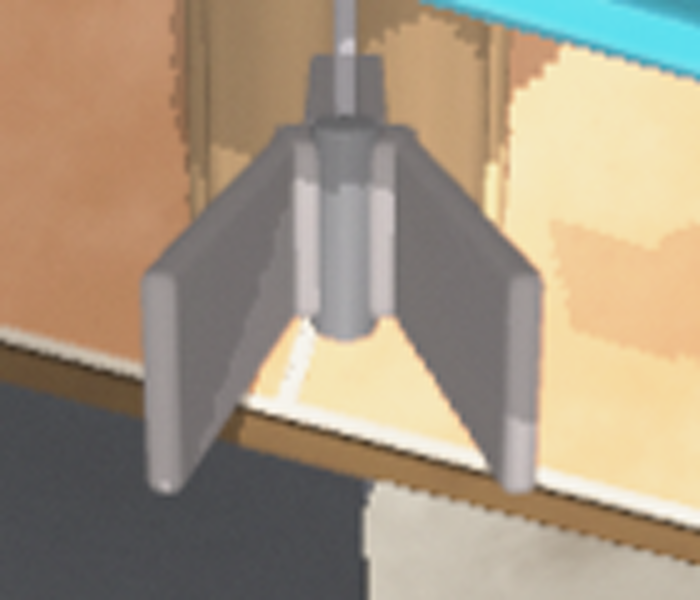

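Run:
```python
from h import *;import pickle
i=pickle.load(open('pics/w18.pkl','rb'))
f=lambda x,y:plane('w',200+x/5-.4,190+y/5-.4,.152,i)
a=f(143,275);b=f(148,488);c=f(541,275);d=f(537,488)
print((a+b+c+d)/4,np.linalg.norm(a-c),np.linalg.norm(b-d),np.linalg.norm(a-b))
for p,q in((a,c),(b,d)): v=q-p;print(np.degrees(np.arctan2(v[1],v[0])))
```

```text
[ 0.42904556 -0.01466725  0.152     ] 0.03848433288382971 0.03921041722943127 0.023011776369199446
-73.4030730121641
-73.3979497482011
```

Emit:
drive_tool(targets="1 1 -15 0 0 0 1;1 1 -28 0 0 0 1;1 1 -32 0 0 0 1;1 1 -32 0 0 0 1;1 1 -32 0 0 0 -1;1 1 -32 0 0 0 -1;1 1 -32 0 0 0 -1;1 1 -32 0 0 0 -1;1 1 -32 0 0 0 -1;1 1 -32 0 0 0 -1;1 1 -32 0 0 0 -1;1 1 -32 0 0 0 -1")

```text
t: 22.7
tcp_pos: [0.4305, -0.0136, 0.0851]
orientation: [-90.0, 0.1, -163.3]
contact_force: [1.7, -1.2, 7.9]
gripper_width: 0.0167
```

```bash
python3 snap.py wrist w19; python3 snap.py side s19; python3 -c "
import cv2
im=cv2.imread('pics/s19.png');cv2.imwrite('pics/s19a.png',cv2.resize(im[140:280,170:310],None,fx=4,fy=4,interpolation=cv2.INTER_CUBIC))"
```

```text
22.7 [ 0.4305 -0.0136  0.0851] [-8.9970e+01  7.0000e-02 -1.6329e+02] [-40.6  31.5  46.4 127.2 -39.4  36.6 -38.6] [ 1.7 -1.2  7.9] 0.0167
22.75 [ 0.4305 -0.0136  0.0851] [-8.9970e+01  7.0000e-02 -1.6329e+02] [-40.6  31.5  46.4 127.2 -39.5  36.6 -38.6] [ 1.6 -1.4  8.3] 0.0166
```

View pics/w19.png

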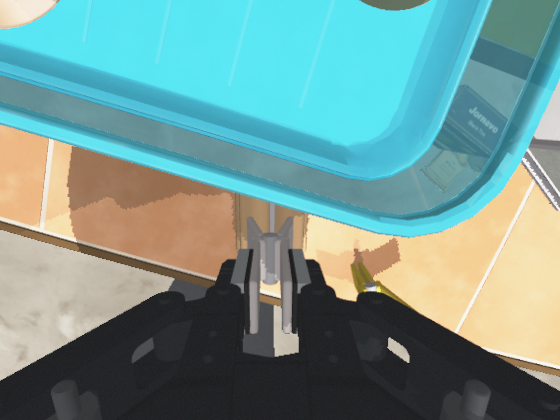

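View pics/s19a.png

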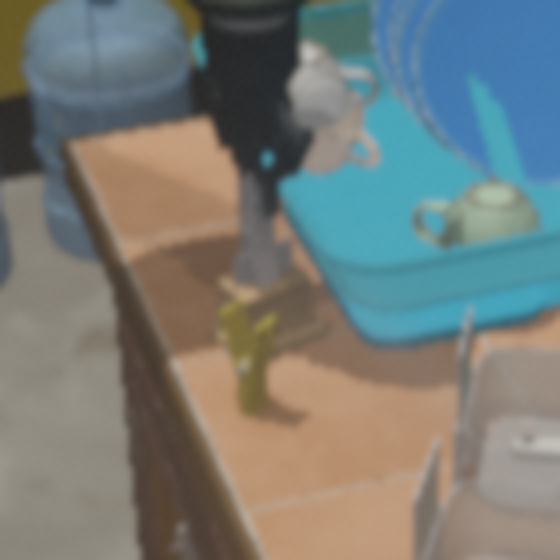

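Emit:
drive_tool(targets="0 0 4 0 0 0 -1;0 0 8 0 0 0 -1;0 0 14 0 0 0 -1;0 0 22 0 0 0 -1;0 0 32 0 0 0 -1;0 0 45 0 0 0 -1;0 0 60 0 0 0 -1;0 0 80 0 0 0 -1;0 0 95 0 0 0 -1;0 0 105 0 0 0 -1;0 0 110 0 0 0 -1;0 0 110 0 0 0 -1;0 0 110 0 0 0 -1")

```text
t: 23.88
tcp_pos: [0.4296, -0.0131, 0.1944]
orientation: [-90.0, -0.0, -163.3]
contact_force: [0.9, -0.0, -0.9]
gripper_width: 0.0168
```

```bash
python3 snap.py wrist w20; python3 snap.py side s20; python3 -c "
import cv2
im=cv2.imread('pics/s20.png');cv2.imwrite('pics/s20a.png',cv2.resize(im[110:250,170:310],None,fx=4,fy=4,interpolation=cv2.INTER_CUBIC))
im=cv2.imread('pics/w20.png');cv2.imwrite('pics/w20a.png',cv2.resize(im[190:360,190:350],None,fx=3.5,fy=3.5,interpolation=cv2.INTER_CUBIC))"
```

```text
23.88 [ 0.4296 -0.0131  0.1944] [-9.0020e+01 -1.0000e-02 -1.6325e+02] [-54.1  21.8  61.9 121.4 -25.1  50.7 -50.7] [ 0.9 -0.  -0.9] 0.0168
23.93 [ 0.4295 -0.0132  0.1942] [-9.0010e+01 -4.0000e-02 -1.6327e+02] [-54.   21.9  61.9 121.4 -25.1  50.7 -50.7] [ 0.5  0.3 -0.2] 0.017
```

View pics/w20a.png

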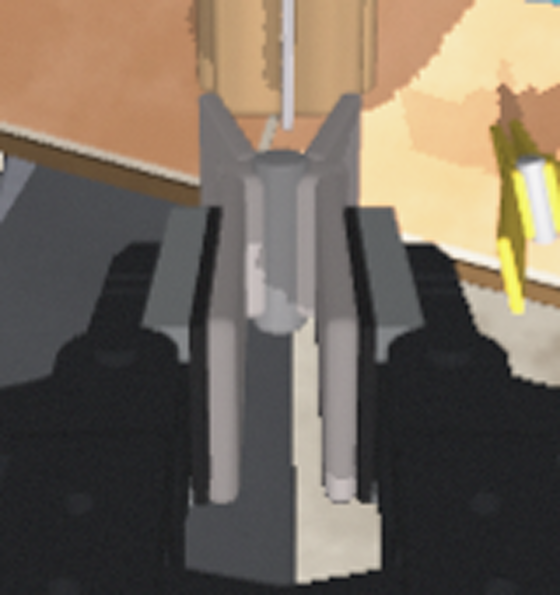

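View pics/s20a.png

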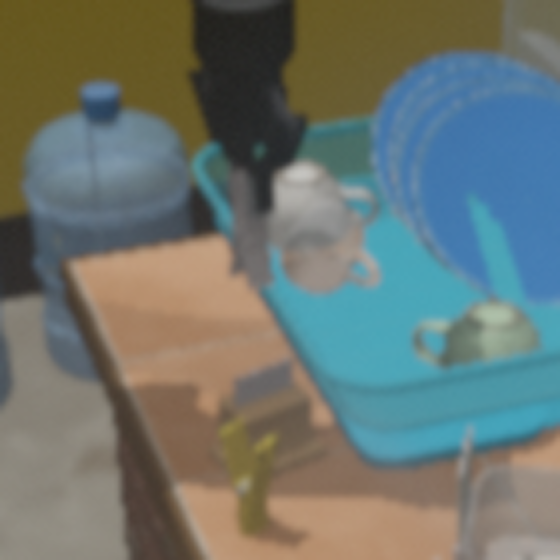

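Emit:
drive_tool(targets="1 -20 10 0 0 0.05 -1;2 -50 20 0 0 0.1 -1;3 -80 20 0 0 0.16 -1;4 -110 20 0 0 0.22 -1;5 -140 20 0 0 0.28 -1;6 -170 20 0 0 0.34 -1;7 -200 20 0 0 0.4 -1;8 -230 20 0 0 0.46 -1;9 -260 20 0 0 0.52 -1;10 -290 20 0 0 0.58 -1;11 -320 20 0 0 0.64 -1;11 -340 20 0 0 0.681 -1;11 -350 20 0 0 0.681 -1;11 -350 20 0 0 0.681 -1;11 -350 20 0 0 0.681 -1;11 -350 20 0 0 0.681 -1")

```text
t: 25.32
tcp_pos: [0.4409, -0.3622, 0.2142]
orientation: [-90.1, 0.0, -124.3]
contact_force: [-0.1, -0.1, -0.1]
gripper_width: 0.0161
```

```bash
python3 snap.py wrist w21; python3 snap.py top t21;python3 snap.py side s21; python3 -c "
import cv2
im=cv2.imread('pics/s21.png');cv2.imwrite('pics/s21a.png',cv2.resize(im[180:340,230:390],None,fx=3.7,fy=3.7,interpolation=cv2.INTER_CUBIC))"
```

```text
25.32 [ 0.4409 -0.3622  0.2142] [-9.0060e+01  3.0000e-02 -1.2427e+02] [  3.6  29.8  43.5 100.4 -23.5  59.3  21.4] [-0.1 -0.1 -0.1] 0.0161
25.37 [ 0.4412 -0.362   0.2144] [-9.0040e+01  3.0000e-02 -1.2423e+02] [  3.6  29.8  43.5 100.4 -23.5  59.3  21.4] [ 0.9  0.3 -0.7] 0.0166
25.42 [ 0.4412 -0.3621  0.2145] [-9.0030e+01  3.0000e-02 -1.2421e+02] [  3.6  29.8  43.5 100.4 -23.5  59.3  21.4] [ 0.3  0.3 -1. ] 0.0166
```

View pics/w21.png

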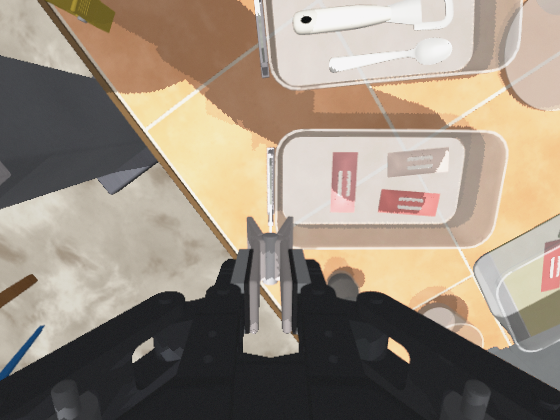

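View pics/s21a.png

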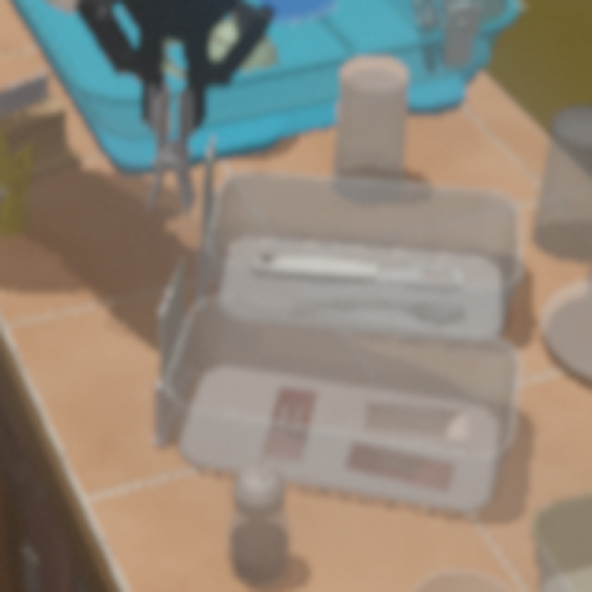

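Run:
```python
import cv2
im=cv2.imread('pics/w21.png');cv2.imwrite('pics/w21a.png',cv2.resize(im[135:275,210:330],None,fx=4.2,fy=4.2,interpolation=cv2.INTER_CUBIC))
```

```text
(no output)
```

View pics/w21a.png

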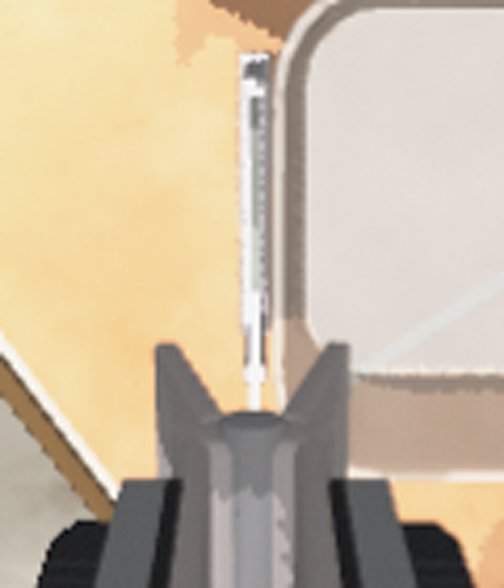

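Run:
```python
from h import *;import pickle
i=pickle.load(open('pics/w21.pkl','rb'))
Z=lambda p:((p-[210,135])*4.2+1.7).round(0)
print('axis at z118',Z(proj('w',[.4412,-.3621,.118],i)),'old card ends',Z(proj('w',[.46067,-.33434,.118],i)),Z(proj('w',[.42136,-.39191,.118],i)))
f=lambda x,y,z:plane('w',210+x/4.2-.4,135+y/4.2-.4,z,i)
R=np.array([np.cos(np.radians(-34.3)),np.sin(np.radians(-34.3))])
for p in((255,400),(257,330),(247,130),(250,60)):
    for z in(.118,.058): X=f(*p,z)[:2]-[.4412,-.3621];print(p,z,'along jaw',(X@R).round(4),'along card',(X@[-R[1],R[0]]).round(4))
for z in (.18,.19,.2): 
  a,b=f(170,345,z),f(336,345,z); print(z,np.linalg.norm(a-b),((a+b)[:2]/2-[.4412,-.3621])@R, ((a+b)[:2]/2-[.4412,-.3621])@[-R[1],R[0]])
```

```text
axis at z118 [252. 288.] old card ends [255. 128.] [254. 446.]
(255, 400) 0.118 along jaw 0.0006 along card -0.0251
(255, 400) 0.058 along jaw 0.0006 along card -0.0456
(257, 330) 0.118 along jaw 0.001 along card -0.0093
(257, 330) 0.058 along jaw 0.0011 along card -0.0263
(247, 130) 0.118 along jaw -0.0011 along card 0.0335
(247, 130) 0.058 along jaw -0.0015 along card 0.0258
(250, 60) 0.118 along jaw -0.0005 along card 0.0477
(250, 60) 0.058 along jaw -0.0008 along card 0.0431
0.18 0.0276431015929833 0.00031944989883248367 0.005661296573936861
0.19 0.0263455514762953 0.00034205288800705615 0.008617074772595292
0.2 0.025048001359607268 0.0003646558771816599 0.011572852971253678
```

Emit:
drive_tool(targets="0 0 -15 0 0 0 -1;0 0 -35 0 0 0 -1;0 0 -50 0 0 0 -1;0 0 -60 0 0 0 -1;0 0 -68 0 0 0 -1;0 0 -74 0 0 0 -1;0 0 -80 0 0 0 -1;0 0 -85 0 0 0 -1;0 0 -88 0 0 0 -1;0 0 -88 0 0 0 -1;0 0 -88 0 0 0 -1;0 0 -88 0 0 0 -1;0 0 -88 0 0 0 -1")

```text
t: 26.55
tcp_pos: [0.441, -0.3635, 0.127]
orientation: [-90.0, 0.0, -124.3]
contact_force: [0.4, 0.1, -0.7]
gripper_width: 0.0167
```

```bash
python3 snap.py wrist w22; python3 snap.py side s22; python3 snap.py top t22;python3 -c "
import cv2
im=cv2.imread('pics/s22.png');cv2.imwrite('pics/s22a.png',cv2.resize(im[200:320,230:370],None,fx=5,fy=5,interpolation=cv2.INTER_CUBIC))
im=cv2.imread('pics/w22.png');cv2.imwrite('pics/w22a.png',cv2.resize(im[135:275,190:350],None,fx=4.2,fy=4.2,interpolation=cv2.INTER_CUBIC))"
```

```text
26.55 [ 0.441  -0.3635  0.127 ] [ -89.97    0.   -124.26] [  7.2  35.7  38.8 105.1 -28.8  49.4  25.8] [ 0.4  0.1 -0.7] 0.0167
26.6 [ 0.441  -0.3635  0.127 ] [ -89.98    0.   -124.26] [  7.2  35.7  38.8 105.1 -28.8  49.4  25.8] [-0.7  0.3 -0.5] 0.0166
26.65 [ 0.441  -0.3635  0.1269] [-8.9980e+01  1.0000e-02 -1.2427e+02] [  7.2  35.7  38.8 105.1 -28.8  49.4  25.8] [-0.4  0.  -0.2] 0.0164
```

View pics/w22a.png

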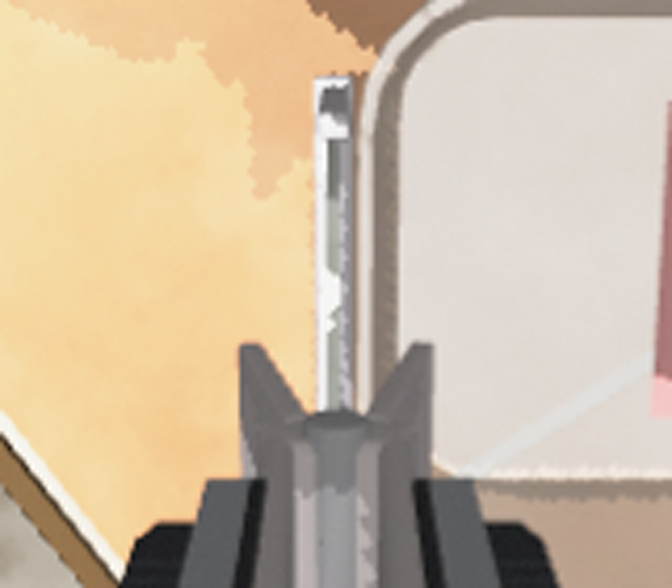

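View pics/s22a.png

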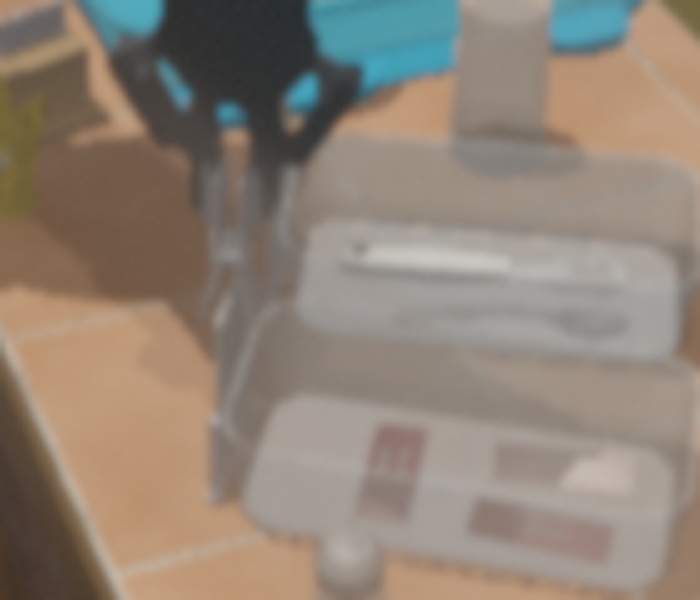

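View pics/t22.png

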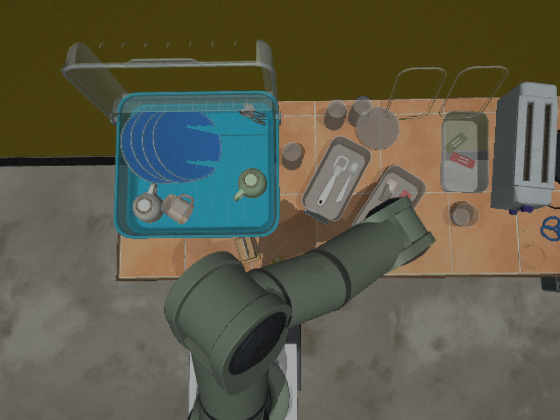

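Run:
```python
from h import *
R=np.array([np.cos(np.radians(-34.3)),np.sin(np.radians(-34.3))]);N=np.array([-R[1],R[0]])
Z=lambda p:((p-[230,200])*5+2).round(0)
c=np.array([.441,-.3635])
for s in(-.0125,.0125):
  for n in (-.012,.012):
    for z in (.09,.102,.115): print(s,n,z,Z(proj('side',[*(c+s*R+n*N),z])))
for n in(-.035,0,.035): print('card',Z(proj('side',[*(c+n*N),.118])))
im=cv2.imread('pics/s22.png');cv2.imwrite('pics/s22b.png',cv2.resize(im[225:305,255:305],None,fx=9,fy=9,interpolation=cv2.INTER_CUBIC)[:600])
```

```text
-0.0125 -0.012 0.09 [206. 338.]
-0.0125 -0.012 0.102 [206. 320.]
-0.0125 -0.012 0.115 [206. 301.]
-0.0125 0.012 0.09 [217. 310.]
-0.0125 0.012 0.102 [217. 292.]
-0.0125 0.012 0.115 [217. 273.]
0.0125 -0.012 0.09 [252. 345.]
0.0125 -0.012 0.102 [252. 327.]
0.0125 -0.012 0.115 [252. 308.]
0.0125 0.012 0.09 [262. 317.]
0.0125 0.012 0.102 [263. 299.]
0.0125 0.012 0.115 [263. 280.]
card [219. 327.]
card [235. 286.]
card [250. 246.]
```

View pics/s22b.png

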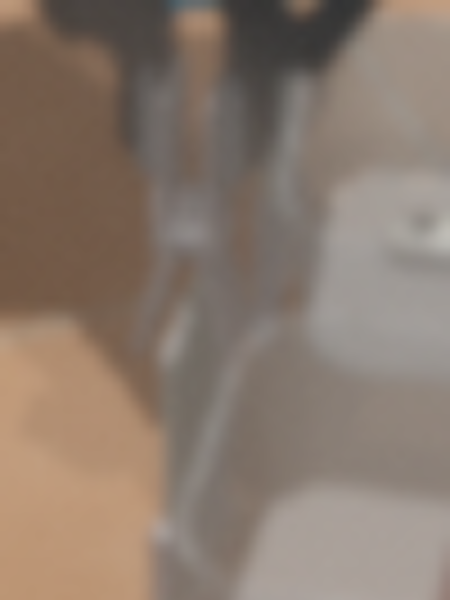

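```bash
python3 -c "
from workcell import r
s=r.sense();print(s['t'],s['qd'].round(2),s['contact_force'].round(1),s['gripper_width']);print(r.sign_off())"
```

```text
26.7 [ 0.07  0.07  0.01  0.09 -0.06 -0.14  0.03] [ 0.6  0.  -0.3] 0.016787651670598928
the job is handed in; nothing more can be done
None
```

I finished the whole job and handed it in at 26.7 s; `sign_off` gives no verdict. The opener lies in the utensil tub and the sachet lies flat in the sachet tub. The gripper is holding the clip squeezed open over the sachet tub's label card.

**Last checks**
- **Jaw height:** the side view puts the near jaw tip at about z = 102 mm, roughly 16 mm below the card's top edge.
- **Centring:** in the last wrist measurement, taken just before the final lowering, the clip was within about 1 mm of the card's mid-plane. The jaws are about 23 mm apart.
- **Forces and grip:** wrist force was under 1 N, the fingers stood at 16.8 mm on the tails, and the arm was still. I could not measure the contact force between clip and card directly.
- **Bystanders:** the tumbler looked unmoved in the final top view. The arm hid the shaker there, but the side view shows it upright in its place.

**What did not go to plan**
- **Fingertips:** all the evidence puts the tips about 35 mm short of the reported TCP. The wrist and side views agree, and so do the closures above the handle and on top of the sachet. Two opener grasps and one sachet grasp closed on nothing because of this, and I allowed for it afterwards.
- **Sachet:** it turned on edge as it was gripped, and fell flat in the tub when released.
- **Camera disagreement:** the card's near top end appeared slightly higher in the side view than calculated, by perhaps 4 mm. That is still within the margin.

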